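Hang, tug-test and log the parts caddies of a bay

ROBOT

A 6-joint arm with a two-finger parallel gripper is mounted at the origin on the work surface. World frame = base frame: x ahead of the robot, y to its left, z up, the work surface at z = 0. Lengths are in m, angles in degrees, forces in N, time in s.
With the tool pointing down it reaches from about 0.4 to 0.825 m from the base axis. Payload 7 kg.
Tool frame: the origin (TCP) lies on the centre line of the jaws, within the pads' length; the fingertips stand 14 mm ahead of it and the grasp point (between the pads) lies 5 mm behind it; z points along the fingers, x is the direction in which the jaws open and shut, and the axes are right-handed (so a half turn about z gives the same grasp; the last joint's range is limited). The gripper opens to 88 mm and grips with 3 to 60 N. Pads are 19 mm wide; open, the fingers measure 130 mm over their backs; the gripper's body (78 mm by 193 mm) begins 47 mm behind the grasp point.
Start: joints at [84.975, 20.546, 0.682, 0, -70.136, -16.507], TCP at [0.248, 0.628, 0.21] pointing down, gripper open.
Joint ranges: [-176.03, 176.03], [-82.01, 121.73], [-58.28, 71.71], [-173.87, 95.51], [-174.79, -0.11], [-173.66, 173.66]. Speed limits (degrees/s): [136.94, 136.94, 172.46, 180, 180, 180].

INTERFACE

Orientations are given as [roll, pitch, yaw] about the fixed x, y, z axes, in that order (R = Rz(yaw) Ry(pitch) Rx(roll)).
In Python, from plant import * gives the robot as it stands.
- The arm moves only by the shell command python3 -m handwheel 'ROWS' [OPENING]. ROWS is JSON, a list of rows, each a list of 2 entries, a list of its own where there are three numbers: the shift along the tool's x, y, z each as a share of 0.2 m, from -1 to 1, then the turn, a rotation vector about the tool's x, y, z each as a share of 360 degrees, from -1 to 1. In form: [[[tx, ty, tz], [ax, ay, az]], ...]. A call has 1 to 5 rows; each row is the pose to reach, as a shift and turn from the pose commanded when the call began, along the tool's axes at that moment, turning the shorter way round; what a row does not reach only later rows make up. A row lasts 1/12 s, in which the tool goes at most 41.7 mm and 7.16 degrees, less where a joint would pass 70% of its speed; a pose out of reach is approached as far as the arm can. A call with a number of a shift or a turn outside -1 to 1 is refused whole. A call with a gripper value outside its range is refused whole. OPENING is the closure, from -1 (fully open) to 1 (shut), set as the call begins (- or left out, the last holds). The fingers move at their own pace and stop on an object; the grip force is fixed at half the most. Time passes only in rows, so rows that repeat a pose let the fingers close. It gives the time, the measured TCP pose, the force and the opening at its end, in the units of the state.
- get_obs(): the state, without advancing time (a new reading comes with each control period).
- snapshot(name): name is "scene" or "top" or "wrist"; returns a dict with "color" (420x560x3 uint8, red, green, blue), "z_map" (420x560 float32, m along the optical axis (not along the pixel's ray), 0 where there is no reading), "intrinsics" (3x3 intrinsics, pixels), "rvec" (rotation vector, rad) and "tvec" (3), from world to camera coordinates, as OpenCV has them. Camera axes: x right, y down, z forward; pixel columns grow to the right and rows downward; lengths in m; the calibration is good to about 2 mm. The wrist camera is an equidistant fisheye: a pixel r from the principal point sees the ray r / f radians off the axis. A picture is of the moment at which its call begins.
- close_job(): hands the job in, once; it reports no verdict.
The state is a dict: "clock": time; "joint_pos": joint angles; "qvel": joint speeds; "tau": joint torques, N m; "tool_pos": TCP position; "orientation": TCP orientation; "force": force on the tool from outside, world axes, zero at the start; "moment": the same for the moment, N m; "opening": finger opening in m.
Only numpy, scipy, OpenCV 4.12 (cv2) and the standard library are available. Lean on these libraries where they do the work, as an engineer would, in place of code of your own. Each camera call takes 0.05 s, during which the arm holds its last target. There are 200 camera calls.

TASK

Hang every parts caddy on the test rail, each with both flange holes fully down over a pair of pins and its tray towards you, and let go. Then tug-test them one at a time in the order orange, blue, green (pass over any that is missing): take the hanging caddy by its handle and draw it straight out until the rail's pointer stands in the green band, keep it there for two seconds without ever reaching the red, ease it back and let go. Last, pick up the scanner, aim it square at the middle of the bay label from about 10 cm, hold it steady for two seconds, and lay it back lengthways in the middle of its pad; leave everything else where it is.

Things in the scene. Friction and masses are not known exactly. Their poses are not given: they have to be found in the camera images.
- orange_caddy: parts caddy, an open tray in orange, 70 (x) by 100 (y) by 50 mm high, 4 mm walls, loose on the bench, 0.2 to 0.45 kg; may be absent. Origin: centre of its underside, z up. Over its middle is a black carrying handle: a bar 12 mm thick (x), 64 mm long (y), 71 to 95 mm above the origin, on two end posts. A flange with two holes sticks out at the rear (+x)
- orange_caddy_holes (a point): point midway between the two holes of the orange caddy's flange, on the flange's underside: 51 mm along x, 44 mm up from the caddy's origin; axes as the caddy. The flange is 6 mm thick, x +35 to +68 mm from the caddy's origin, full width; its 13 mm square through holes lie at y = -35 and +35 mm
- blue_caddy: parts caddy, an open tray in blue, 70 (x) by 100 (y) by 50 mm high, 4 mm walls, loose on the bench, 0.2 to 0.45 kg; may be absent. Origin: centre of its underside, z up. Over its middle is a black carrying handle: a bar 12 mm thick (x), 64 mm long (y), 71 to 95 mm above the origin, on two end posts. A flange with two holes sticks out at the rear (+x)
- blue_caddy_holes (a point): point midway between the two holes of the blue caddy's flange, on the flange's underside: 51 mm along x, 44 mm up from the caddy's origin; axes as the caddy. The flange is 6 mm thick, x +35 to +68 mm from the caddy's origin, full width; its 13 mm square through holes lie at y = -35 and +35 mm
- green_caddy: parts caddy, an open tray in green, 70 (x) by 100 (y) by 50 mm high, 4 mm walls, loose on the bench, 0.2 to 0.45 kg; may be absent. Origin: centre of its underside, z up. Over its middle is a black carrying handle: a bar 12 mm thick (x), 64 mm long (y), 71 to 95 mm above the origin, on two end posts. A flange with two holes sticks out at the rear (+x)
- green_caddy_holes (a point): point midway between the two holes of the green caddy's flange, on the flange's underside: 51 mm along x, 44 mm up from the caddy's origin; axes as the caddy. The flange is 6 mm thick, x +35 to +68 mm from the caddy's origin, full width; its 13 mm square through holes lie at y = -35 and +35 mm
- pins_1 (a point): right (-y) pair of pins of the test rail: point midway between them on the rail's flat top, 130 mm above the bench; it moves with the rail. x points away from the robot, square to the rail; y along it; z up. The two upright brass pins at y = -35 and +35 mm are 8 mm thick, 22 mm high, round-tipped. Any pair takes any caddy
- pins_2 (a point): middle pair of pins of the test rail: point midway between them on the rail's flat top, 130 mm above the bench; it moves with the rail. x points away from the robot, square to the rail; y along it; z up. The two upright brass pins at y = -35 and +35 mm are 8 mm thick, 22 mm high, round-tipped. Any pair takes any caddy
- pins_3 (a point): left (+y) pair of pins of the test rail: point midway between them on the rail's flat top, 130 mm above the bench; it moves with the rail. x points away from the robot, square to the rail; y along it; z up. The two upright brass pins at y = -35 and +35 mm are 8 mm thick, 22 mm high, round-tipped. Any pair takes any caddy
- rail_stand: fixed stand of the test rail; origin on the bench under the middle of the rail at rest, axes as the pins. The rail is a steel beam 370 (y) by 30 (x) by 50 mm high, top 130 mm up, pin pairs 125 mm apart. A caddy hangs with its flange flat on the rail's top and its tray on the robot's (-x) side, rear wall against the beam: its origin 51 mm to -x and 44 mm below the pair's point
- rail (a joint): how far the sprung rail is drawn out of its stand, in m: 0 at rest, growing as the whole beam is pulled straight along its own -x (towards the robot), stop at 0.030. The spring needs 800 N/m (14 mm is about 11 N) and returns it when let go. An orange pointer at the rail's left (+y) end reads on a white scale: green band 0.010 to 0.018, red from 0.024
- label_stand: fixed grey upright plate 100 mm wide (y), 6 mm thick, 170 mm high, with a white top edge, on a foot, carrying the bay label on its -x face. Origin: on the bench under the middle of that face; z up, x points into the plate, away from the robot
- bay_label (a point): centre of the bay's white bar-code label (80 by 60 mm), 110 mm above the bench on the -x face of the label stand; axes as the label stand
- scanner: hand scanner, loose, lying lengthways on its pad, 150 mm long, 0.22 kg: a grey grip (x -75 to +25 mm, 42 mm wide, 34 mm high) and a black head (x +25 to +75 mm, 60 mm wide, 40 mm high) with an amber window on its nose (+x end). Origin: centre of its flat underside; x points out of the nose, along the beam; z up
- scan_spot (a point): where the scanner reads best: on the beam, 100 mm ahead of the nose (175 mm along x and 20 mm up from the scanner's origin); axes as the scanner
- scanner_pad: fixed black rubber pad with a yellow outline, 200 (x) by 110 (y) by 6 mm, the scanner's place. Origin: centre of its underside on the bench, z up
- filter: bystander, loose, to be left alone: blue oil filter with a white band, 66 mm across, 70 mm high, origin under its middle
- tape: bystander, loose, to be left alone: roll of brown tape lying flat, 76 mm across, 35 mm high, origin under its middle
- wrench: bystander, loose, to be left alone: steel wrench lying flat
- spray: bystander, loose, to be left alone: red can, 60 mm across, 170 mm high, origin under its middle
- carton_a: bystander, loose, to be left alone: brown carton 90 by 120 by 60 mm high, origin under its middle
There are look-alikes about, which are no part of the job. What is shaped like the blue_caddy but purple is not meant.

How it is judged:
By the outcome, as a careful person would: the job done as asked, in the order asked, and still so for the second after the job is handed in, with the robot touching nothing.
Of orange_caddy, blue_caddy, green_caddy only 2 to 3 are there at a start; the rules pass over those that are not, and their reading is None.
At some moment in a run one of orange_caddy, blue_caddy, green_caddy, scanner may be knocked a few centimetres aside while the robot is not near it.
Once in a run the grip may slacken for a moment while it holds something.
It also fails if it takes over 210 s, if anything falls off the work surface, if the arm or the gripper's body presses on something with over 40 N, if the wrist force passes 120 N, or if a joint passes its speed limit or range.

## Working session

There is one attempt and no reset: what is moved stays moved. The work goes in short steps, Python scripts to look and compute and a shell command to move; the robot and the scene stay as the last step left them, time stands still between calls to the robot, and variables do not carry over. Pictures are saved under pics/ and viewed, about 12 in all and at most 16, crops included, and the job is handed in when it is done.

```bash
ls; mkdir -p pics; cat > h.py <<'E'
from plant import *
import numpy as np, cv2
from scipy.spatial.transform import Rotation as R
def snap(n, f=None):
    s=snapshot(n)
    if f: cv2.imwrite('pics/'+f, s['color'][:,:,::-1])
    return s
def cloud(s):
    K=s['intrinsics'];z=s['z_map'];v,u=np.mgrid[:z.shape[0],:z.shape[1]]
    x=(u-K[0,2])/K[0,0];y=(v-K[1,2])/K[1,1]
    P=np.stack([x*z,y*z,z],-1)
    Rm=cv2.Rodrigues(np.array(s['rvec'],float))[0]
    W=(P-np.array(s['tvec']).ravel())@Rm
    W[z==0]=np.nan
    return W
def tool():
    o=get_obs();return np.array(o['tool_pos']),R.from_euler('xyz',o['orientation'],degrees=True)
def go(p,rpy):
    """shift/turn shares from current measured pose to the goal"""
    t,r=tool();g=R.from_euler('xyz',rpy,degrees=True)
    d=r.inv().apply(np.array(p)-t)/0.2;a=(r.inv()*g).as_rotvec(degrees=True)/360
    print('row',np.round(d,3).tolist(),np.round(a,4).tolist())
E
python3 - <<'E'
from h import *
print(get_obs())
a=snap('scene','s0.png');b=snap('top','t0.png');np.savez('s0.npz',**a);np.savez('t0.npz',**b)
for s in(a,b):
  print(s['intrinsics'],s['rvec'],s['tvec'])
E
```

```text
pics
{'clock': 0.0, 'joint_pos': array([ 8.49741384e+01,  2.05916854e+01,  6.33568556e-01, -1.97012839e-02,
       -7.01346073e+01, -1.65079234e+01]), 'qvel': array([ 0.01323608,  0.06074985, -0.024483  ,  0.00117009,  0.03067212,
       -0.10952047]), 'tau': array([ 1.69017716e-03, -5.82713985e+01,  2.93038934e+01,  6.99707463e+00,
        6.87621126e-03, -1.53871306e-04]), 'tool_pos': array([0.2475882 , 0.62740416, 0.20881963]), 'orientation': array([-1.79991407e+02, -9.41649494e-02, -1.11540502e+02]), 'force': array([ 0.02193828,  0.57933391, -0.50605825]), 'moment': array([ 0.05426619, -0.04003021, -0.00164459]), 'opening': 0.08787289967994473}
[[397.92343396   0.         283.0788956 ]
 [  0.         397.92343396 212.82770336]
 [  0.           0.           1.        ]] [ 1.63035166  1.85999053 -0.85258583] [ 0.03934787 -0.23329541  1.48602954]
[[477.70960328   0.         283.04857698]
 [  0.         477.70960328 209.48441359]
 [  0.           0.           1.        ]] [ 2.11126846 -2.15583993  0.12549032] [0.06241558 0.49538178 1.35094658]
```

View pics/s0.png

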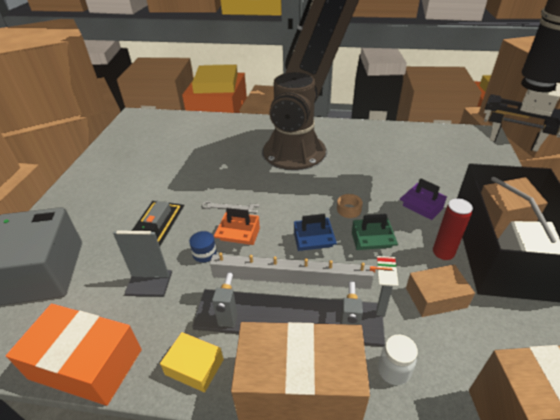

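View pics/t0.png

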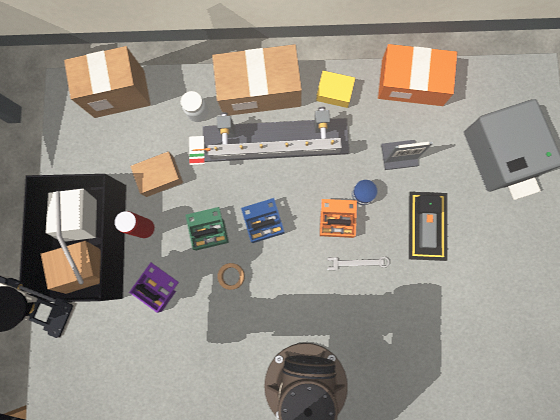

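The two views show the three caddies: orange at top (338,218), blue at (263,220) and green at (208,229). The scanner is on its pad at (429,225), the label stand at (405,150), and the rail at (270,148) with its scale at the left end (197,150).

Look-alikes:
- Purple caddy at (153,288), not meant.
- Orange carton at (418,75), not a caddy.
- Blue filter at (365,190), not a caddy.

I'll measure these next.

```bash
cat >> h.py <<'E'
HUE={'orange':(3,14),'blue':(105,122),'green':(60,90)}
def rect(p):
    (c,wh,a)=cv2.minAreaRect((p*1000).astype(np.float32)); return np.array(c)/1000,np.round(wh,1),a
def caddy(s,n,zoff=0,near=None,rad=.09):
    W=cloud(s);h=cv2.cvtColor(s['color'],cv2.COLOR_RGB2HSV)
    lo,hi=HUE[n]
    m=(h[...,0]>=lo)&(h[...,0]<=hi)&(h[...,1]>120)&(h[...,2]>40)&(W[...,2]>zoff+.04)&(W[...,2]<zoff+.06)&(W[...,0]>.3)&(W[...,0]<.9)
    if near is not None: m&=np.hypot(W[...,0]-near[0],W[...,1]-near[1])<rad
    k,l,st,_=cv2.connectedComponentsWithStats(m.astype(np.uint8)*1)
    if k>1:
        c0=np.median(W[m],0)
        m&=np.hypot(W[...,0]-c0[0],W[...,1]-c0[1])<.08
    P=W[m][:,:2];c,wh,a=rect(P)
    hm=(np.hypot(W[...,0]-c[0],W[...,1]-c[1])<.05)&(W[...,2]>zoff+.085)&(W[...,2]<zoff+.103)
    H=W[hm];hc,hwh,ha=rect(H[:,:2])
    d=c-hc; yaw=np.degrees(np.arctan2(d[1],d[0]))
    y2=a+90*np.round((yaw-a)/90)   # rect angle nearest to that
    print(n,'npix',m.sum(),'rect c',c.round(4),wh,'z',np.median(W[m][:,2]).round(4),'handle c',hc.round(4),hwh,ha,'z',np.median(H[:,2]).round(4),'yaw~',yaw.round(1),'rectyaw',round(y2,1))
    return c,hc,y2
E
python3 - <<'E'
from h import *
s=dict(np.load('t0.npz'))
for n in HUE: caddy(s,n)
W=cloud(s);z=W[...,2]
def reg(u0,u1,v0,v1,z0,z1,lab):
    w=W[v0:v1,u0:u1].reshape(-1,3);w=w[(w[:,2]>z0)&(w[:,2]<z1)]
    c,wh,a=rect(w[:,:2]);print(lab,len(w),c.round(4),wh,round(a,2),'z',np.median(w[:,2]).round(4))
reg(185,360,125,180,.122,.136,'railtop')
reg(205,360,125,180,.140,.156,'pins')
m=(z>.138)&(z<.158);m[:125]=0;m[180:]=0;m[:,:205]=0;m[:,360:]=0
k,l,st,ce=cv2.connectedComponentsWithStats(m.astype(np.uint8))
for i in range(1,k):print('pin',ce[i].round(1),st[i,4],W[l==i].mean(0).round(4))
reg(375,440,130,175,.16,.178,'labeltop')
reg(405,452,185,265,.025,.06,'scanner')
reg(405,452,185,265,.042,.06,'scanhead')
reg(405,452,185,265,.003,.012,'pad')
w=W[185:265,405:452];mm=(w[...,2]>.034)&(w[...,2]<.0425);print('grip',rect(w[mm][:,:2]))
E
```

```text
orange npix 485 rect c [ 0.4712 -0.1067] [ 99.9 100.5] z 0.0481 handle c [ 0.4529 -0.1053] [63.3 12.1] 87.95621490478516 z 0.0932 yaw~ -4.5 rectyaw -4.6
blue npix 377 rect c [0.4685 0.1133] [99.7 95.6] z 0.0484 handle c [0.4516 0.107 ] [12.8 63.3] 16.386306762695312 z 0.0926 yaw~ 20.2 rectyaw 16.0
green npix 1 rect c [ 0.5049 -0.3707] [0. 0.] z 0.0425 handle c [0. 0.] [0. 0.] 0.0 z nan yaw~ -36.3 rectyaw 0.0
railtop 1734 [0.6556 0.0955] [ 80.8 419.3] 0.23 z 0.129
pins 52 [0.6603 0.0697] [  7.7 326.1] 1.88 z 0.1482
pin [307.  142.7] 9 [ 0.6627 -0.0195  0.1472]
pin [332.4 141.3] 9 [ 0.665  -0.0888  0.146 ]
pin [286.9 143.9] 8 [0.661  0.0354 0.1466]
pin [241.1 146.4] 11 [0.6573 0.1605 0.147 ]
pin [261.1 144.9] 8 [0.6593 0.1055 0.1494]
pin [216.  147.8] 10 [0.6548 0.2292 0.1479]
pin [207. 149.] 1 [0.6546 0.2556 0.1389]
labeltop 126 [ 0.6436 -0.3018] [  8.8 100.6] 5.4 z 0.1687
scanner 927 [ 0.4542 -0.3667] [ 60.4 150.9] 86.44 z 0.0404
scanhead 335 [ 0.4559 -0.3667] [ 58.3 143.3] 86.08 z 0.0444
pad 1150 [ 0.4491 -0.3713] [132.7 239.5] 85.46 z 0.0055
grip (array([ 0.45423807, -0.36670657]), array([ 60.4, 150.9]), 86.44246673583984)
  return _methods._mean(a, axis=axis, dtype=dtype,
  ret = ret.dtype.type(ret / rcount)
```

```bash
python3 - <<'E'
import cv2
a=cv2.imread('pics/t0.png');
cv2.imwrite('pics/c1.png',cv2.resize(a[120:290,130:400],None,fx=2.9,fy=2.9,interpolation=cv2.INTER_CUBIC))
E
```

```text
(no output)
```

View pics/c1.png

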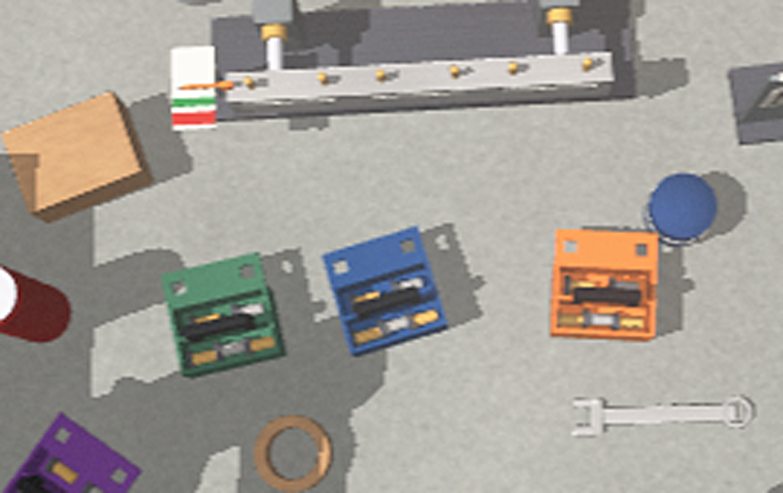

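The crop confirms orange, blue and green, all with their flanges towards the rail; purple is excluded. The green hue range needs fixing, so I'll check it and move over green.

```bash
sed -i "s/'green':(60,90)/'green':(55,95)/; s/h\[...,1\]>120/h[...,1]>90/" h.py; python3 - <<'E'
from h import *
s=dict(np.load('t0.npz'))
h=cv2.cvtColor(s['color'],cv2.COLOR_RGB2HSV);print(h[213:220,190:226:6].reshape(-1,3)[:12].tolist(), cloud(s)[215,205])
for n in HUE: caddy(s,n,near={'green':(.44,.27),'orange':(.47,-.107),'blue':(.468,.113)}[n])
go([.44,.26,.26],[180,0,-165])
E
```

```text
[[70, 50, 133], [74, 92, 142], [74, 88, 142], [74, 91, 143], [12, 10, 127], [71, 63, 129], [72, 94, 144], [73, 89, 144], [72, 87, 143], [73, 87, 147], [15, 16, 129], [71, 71, 133]] [0.48395561 0.27756469 0.04841426]
orange npix 520 rect c [ 0.4694 -0.1067] [100.3 103.3] z 0.048 handle c [ 0.4529 -0.1053] [63.3 12.1] 87.95621490478516 z 0.0932 yaw~ -4.9 rectyaw -3.8
blue npix 466 rect c [0.4673 0.1124] [103.7  98.1] z 0.0484 handle c [0.4516 0.107 ] [12.8 63.3] 16.386306762695312 z 0.0926 yaw~ 19.0 rectyaw 15.9
green npix 170 rect c [0.4491 0.2756] [98.6 98.2] z 0.0488 handle c [0.4314 0.2709] [12.6 63.6] 11.902863502502441 z 0.093 yaw~ 14.9 rectyaw 12.7
row [1.356, -1.569, -0.253] [-0.0001, -0.0002, 0.1485]
```

```bash
python3 -m handwheel '[[[0.1,-0.1,-0.25],[0,0,0.02]],[[0.25,-0.3,-0.25],[0,0,0.04]],[[0.4,-0.48,-0.25],[0,0,0.06]],[[0.55,-0.66,-0.25],[0,0,0.08]],[[0.7,-0.8,-0.25],[0,0,0.09]]]' -1; python3 -c "
from h import *
go([.4,.265,.26],[180,0,-167.7])"
```

```text
clock: 0.52
tool_pos: [0.3347, 0.4618, 0.2594]
orientation: [-180.0, -0.0, -144.3]
force: [0.0, 1.6, 0.8]
opening: 0.0877
row [0.309, -0.99, -0.003] [-0.0, -0.0, 0.065]
```

```bash
python3 -m handwheel '[[[0.06,-0.2,0],[0,0,0.02]],[[0.12,-0.4,0],[0,0,0.04]],[[0.2,-0.6,0],[0,0,0.06]],[[0.26,-0.8,0],[0,0,0.065]],[[0.309,-0.99,0],[0,0,0.065]]]';python3 -m handwheel '[[[0,0,0],[0,0,0]],[[0,0,0],[0,0,0]]]'; python3 -c "
from h import *
a=snap('wrist','w1.png');np.savez('w1.npz',**a);print(a['intrinsics'],a['rvec'],a['tvec'],tool()[0],tool()[1].as_euler('xyz',True))
Rm=cv2.Rodrigues(np.array(a['rvec'],float))[0];print('campos',-Rm.T@np.array(a['tvec']).ravel(),Rm[2])
caddy(snap('top'),'green',near=(.44,.27))
"
```

```text
clock: 0.93
tool_pos: [0.4004, 0.2647, 0.2595]
orientation: [180.0, -0.0, -167.5]
force: [1.1, 0.4, -0.0]
opening: 0.0876
clock: 1.1
tool_pos: [0.4012, 0.265, 0.2598]
orientation: [180.0, 0.0, -167.5]
force: [0.5, 0.3, -0.0]
opening: 0.0875
[[325.1922621    0.         276.18100708]
 [  0.         325.1922621  206.17427288]
 [  0.           0.           1.        ]] [-0.33678233  3.06416039  0.42653242] [ 0.44888839 -0.21234034  0.39128043] [0.40094529 0.26626488 0.25963614] [ 1.79974757e+02  1.36302556e-02 -1.67442415e+02]
campos [0.41680925 0.19252365 0.43461969] [-0.05881088  0.26664707 -0.96199824]
green npix 178 rect c [0.4506 0.2619] [101.6  69.5] z 0.0491 handle c [0.4316 0.2685] [12.1 57.9] 11.641727447509766 z 0.0927 yaw~ -19.1 rectyaw 13.4
```

View pics/w1.png

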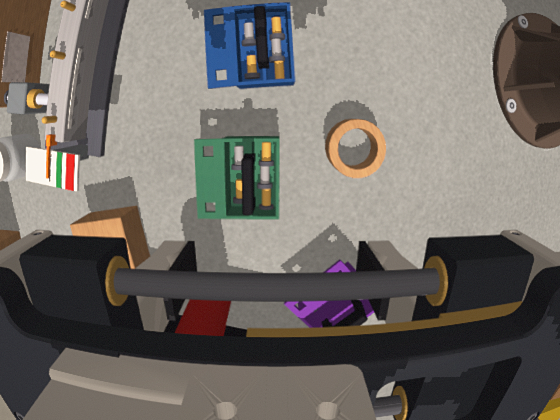

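The wrist view shows green at (237,178), blue at (250,45), purple under the gripper at (335,300), and the rail's scale and pins at left (60–50, 120–170). The wrist camera sits on the gripper's -y side. I'll refine the green handle with the fisheye model, and take the pins from this view as well.

```bash
python3 - <<'E'
s=open('h.py').read()
s=s.replace("    P=np.stack([x*z","    if s.get('fish',False):\n        r=np.hypot(x,y)+1e-9;k=np.tan(np.minimum(r,1.5))/r;x=x*k;y=y*k\n    P=np.stack([x*z")
s=s.replace("    s=snapshot(n)\n","    s=snapshot(n);s['fish']=(n=='wrist')\n")
s+='''
def handle(s,near,zoff=0,rad=.06):
    """black bar top centre and yaw"""
    W=cloud(s);v=cv2.cvtColor(s['color'],cv2.COLOR_RGB2HSV)[...,2]
    m=(np.hypot(W[...,0]-near[0],W[...,1]-near[1])<rad)&(W[...,2]>zoff+.088)&(W[...,2]<zoff+.10)&(v<90)
    H=W[m];c,wh,a=rect(H[:,:2]);yaw=a if wh[1]>wh[0] else a-90
    print('handle',m.sum(),c.round(4),wh,'z',np.median(H[:,2]).round(4),'yaw',round(yaw,1));return c,yaw
def pins(s,z0=.138):
    W=cloud(s);z=W[...,2]
    m=(z>z0)&(z<.158)&(W[...,0]>.6)&(W[...,0]<.69)&(W[...,1]>-.12)&(W[...,1]<.26)
    k,l,st,ce=cv2.connectedComponentsWithStats(m.astype(np.uint8))
    for i in range(1,k):
        if st[i,4]>3: print('pin',ce[i].round(1),st[i,4],W[l==i].mean(0).round(4),np.ptp(W[l==i],0).round(3))
'''
open('h.py','w').write(s)
E
python3 - <<'E'
from h import *
s=dict(np.load('w1.npz'));s['fish']=True
handle(s,(.4315,.27));handle(s,(.4516,.107));pins(s)
t=dict(np.load('t0.npz'));handle(t,(.4315,.27))
go([.431,.27,.12],[180,0,-167.8])
E
```

```text
handle 655 [0.4314 0.2728] [12.3 63.9] z 0.0946 yaw 12.5
handle 630 [0.4521 0.1092] [11.9 63.5] z 0.0946 yaw 15.4
pin [65.9  4.6] 76 [0.6581 0.1084 0.1463] [0.008 0.008 0.016]
pin [55.3 54. ] 75 [0.6564 0.1629 0.1466] [0.007 0.008 0.014]
pin [ 46.8 119.5] 73 [0.6542 0.2324 0.1469] [0.007 0.008 0.014]
pin [ 48.1 139.3] 47 [0.6554 0.2545 0.1396] [0.008 0.011 0.003]
handle 94 [0.4311 0.271 ] [12.1 63.4] z 0.0931 yaw 11.8
row [-0.151, -0.019, 0.698] [0.0, -0.0, 0.0012]
```

```bash
python3 -m handwheel '[[[-0.15,0.03,0.15],[0,0,0]],[[-0.15,0.03,0.35],[0,0,0]],[[-0.15,0.03,0.55],[0,0,0]],[[-0.15,0.03,0.7],[0,0,0]],[[-0.15,0.03,0.7],[0,0,0.001]]]'; python3 -c "
from h import *
go([.4313,.272,.078],[180,0,-167.8])"
```

```text
clock: 1.62
tool_pos: [0.4252, 0.2774, 0.1131]
orientation: [-179.6, -0.5, -167.7]
force: [-0.9, -0.1, -1.1]
opening: 0.0876
row [-0.026, -0.032, 0.176] [-0.001, -0.0015, 0.0004]
```

```bash
python3 -m handwheel '[[[0,0,0],[0,0,0]],[[0,0,0],[0,0,0]],[[0,0,0],[0,0,0]],[[0,0,0],[0,0,0]]]'; python3 -c "
from h import *
go([.4313,.272,.078],[180,0,-167.8])"
```

```text
clock: 1.95
tool_pos: [0.4294, 0.2807, 0.1216]
orientation: [179.9, 0.2, -167.7]
force: [-0.2, 0.0, 0.5]
opening: 0.0876
row [0.001, -0.045, 0.218] [0.0004, 0.0005, 0.0004]
```

```bash
python3 -m handwheel '[[[0,-0.045,0.05],[0,0,0]],[[0,-0.045,0.1],[0,0,0]],[[0,-0.045,0.16],[0,0,0]],[[0,-0.045,0.215],[0,0,0]],[[0,-0.045,0.215],[0,0,0]]]';  python3 -m handwheel '[[[0,0,0],[0,0,0]],[[0,0,0],[0,0,0]],[[0,0,0],[0,0,0]]]'; python3 -c "
from h import *
go([.4313,.272,.078],[180,0,-167.8])"
```

```text
clock: 2.37
tool_pos: [0.4298, 0.2699, 0.0751]
orientation: [-179.9, -0.1, -167.7]
force: [-0.7, -0.0, -0.1]
opening: 0.0879
clock: 2.62
tool_pos: [0.431, 0.2711, 0.0774]
orientation: [180.0, 0.1, -167.7]
force: [0.2, -0.4, 1.0]
opening: 0.0878
row [-0.003, 0.004, -0.003] [0.0001, 0.0002, 0.0003]
```

```bash
python3 -m handwheel '[[[0,0,0],[0,0,0]],[[0,0,0],[0,0,0]],[[0,0,0],[0,0,0]],[[0,0,0],[0,0,0]],[[0,0,0],[0,0,0]]]' 1;  python3 -m handwheel '[[[0,0,0],[0,0,0]],[[0,0,0],[0,0,0]],[[0,0,0],[0,0,0]],[[0,0,0],[0,0,0]],[[0,0,0],[0,0,0]]]'; python3 -m handwheel '[[[0,0,-0.03],[0,0,0]],[[0,0,-0.1],[0,0,0]],[[0,0,-0.2],[0,0,0]],[[0,0,-0.3],[0,0,0]],[[0,0,-0.4],[0,0,0]]]';python3 -m handwheel '[[[0,0,-0.1],[0,0,0]],[[0,0,-0.2],[0,0,0]],[[0,0,-0.25],[0,0,0]],[[0,0,-0.25],[0,0,0]],[[0,0,-0.25],[0,0,0]]]'; python3 -c "
from h import *
go([.5,.2,.21],[180,0,-178.2])"
```

```text
clock: 3.03
tool_pos: [0.4306, 0.2706, 0.0766]
orientation: [180.0, 0.0, -167.7]
force: [-0.2, 0.2, -0.4]
opening: 0.0599
clock: 3.45
tool_pos: [0.4306, 0.2706, 0.0765]
orientation: [-180.0, -0.0, -167.7]
force: [0.3, -0.1, -0.3]
opening: 0.0266
clock: 3.87
tool_pos: [0.4305, 0.2704, 0.1578]
orientation: [-180.0, -0.0, -167.7]
force: [-0.2, 0.3, 0.1]
opening: 0.0005
clock: 4.28
tool_pos: [0.4304, 0.2707, 0.2066]
orientation: [179.9, 0.0, -167.7]
force: [1.3, 0.0, 0.2]
opening: 0.0003
row [-0.265, -0.419, -0.017] [0.0001, 0.0001, 0.0292]
```

The fingers close at about 70 mm/s, so I lifted too early and missed. I'll reopen partway, go back down and wait longer.

```bash
python3 -m handwheel '[[[0,0,0],[0,0,0]],[[0,0,0],[0,0,0]],[[0,0,0],[0,0,0]],[[0,0,0],[0,0,0]],[[0,0,0],[0,0,0]]]' 0;  python3 -m handwheel '[[[0,0,0],[0,0,0]],[[0,0,0],[0,0,0]],[[0,0,0],[0,0,0]],[[0,0,0],[0,0,0]],[[0,0,0],[0,0,0]]]'; python3 -c "
from h import *
caddy(snap('top'),'green',near=(.44,.27))
handle(snap('wrist'),(.4313,.272))
go([.4313,.272,.078],[180,0,-167.8])"
```

```text
clock: 4.7
tool_pos: [0.4305, 0.2705, 0.206]
orientation: [-180.0, -0.0, -167.7]
force: [0.0, 0.2, 0.7]
opening: 0.0282
clock: 5.12
tool_pos: [0.4306, 0.2706, 0.2065]
orientation: [180.0, 0.0, -167.7]
force: [0.6, 0.2, -0.1]
opening: 0.0436
green npix 139 rect c [0.4525 0.2538] [101.8  55.1] z 0.0486 handle c [0.4317 0.2683] [11.8 57. ] 11.129243850708008 z 0.0931 yaw~ -34.9 rectyaw -75.7
handle 859 [0.4314 0.2724] [12.  62.5] z 0.0948 yaw 12.0
row [-0.005, 0.006, 0.643] [0.0, 0.0, 0.0003]
```

```bash
python3 -m handwheel '[[[0,0.005,0.1],[0,0,0]],[[0,0.005,0.25],[0,0,0]],[[0,0.005,0.4],[0,0,0]],[[0,0.005,0.55],[0,0,0]],[[0,0.005,0.64],[0,0,0]]]'; python3 -m handwheel '[[[0,0,0],[0,0,0]],[[0,0,0],[0,0,0]],[[0,0,0],[0,0,0]],[[0,0,0],[0,0,0]]]'; python3 -m handwheel '[[[0,0,0],[0,0,0]],[[0,0,0],[0,0,0]],[[0,0,0],[0,0,0]],[[0,0,0],[0,0,0]],[[0,0,0],[0,0,0]]]' 1; python3 -m handwheel '[[[0,0,0],[0,0,0]],[[0,0,0],[0,0,0]],[[0,0,0],[0,0,0]],[[0,0,0],[0,0,0]],[[0,0,0],[0,0,0]]]'; python3 -m handwheel '[[[0,0,-0.03],[0,0,0]],[[0,0,-0.1],[0,0,0]],[[0,0,-0.2],[0,0,0]],[[0,0,-0.3],[0,0,0]],[[0,0,-0.4],[0,0,0]]]';python3 -m handwheel '[[[0,0,-0.1],[0,0,0]],[[0,0,-0.2],[0,0,0]],[[0,0,-0.3],[0,0,0]],[[0,0,-0.35],[0,0,0]],[[0,0,-0.35],[0,0,0]]]'; python3 -c "
from h import *
go([.55,.196,.23],[180,0,-178.2])"
```

```text
clock: 5.63
tool_pos: [0.4293, 0.2705, 0.0758]
orientation: [-179.9, -0.1, -167.7]
force: [0.4, -0.1, -0.6]
opening: 0.044
clock: 5.97
tool_pos: [0.4312, 0.2726, 0.0802]
orientation: [179.9, 0.1, -167.7]
force: [0.3, 0.3, -0.1]
opening: 0.0438
clock: 6.38
tool_pos: [0.4304, 0.2716, 0.0788]
orientation: [180.0, 0.0, -167.7]
force: [0.1, 0.0, 0.7]
opening: 0.016
clock: 6.8
tool_pos: [0.4304, 0.2716, 0.0786]
orientation: [-180.0, 0.0, -167.7]
force: [0.8, -0.9, 1.1]
opening: 0.0005
clock: 7.22
tool_pos: [0.4302, 0.2714, 0.1598]
orientation: [-180.0, -0.0, -167.7]
force: [0.3, 0.6, -0.6]
opening: 0.0004
clock: 7.63
tool_pos: [0.4312, 0.2724, 0.2312]
orientation: [179.9, 0.2, -167.7]
force: [0.6, 0.7, -0.5]
opening: 0.0007
row [-0.499, -0.5, 0.006] [0.0004, 0.0005, 0.0292]
```

```bash
python3 -c "
from h import *
s=snap('wrist','w2.png');handle(s,(.4313,.272));handle(snap('top','t2.png'),(.4313,.272))"
```

```text
handle 736 [0.4311 0.2724] [11.2 62.9] z 0.0947 yaw 12.5
handle 45 [0.4341 0.2567] [12.2 33.4] z 0.0924 yaw 12.9
```

View pics/w2.png

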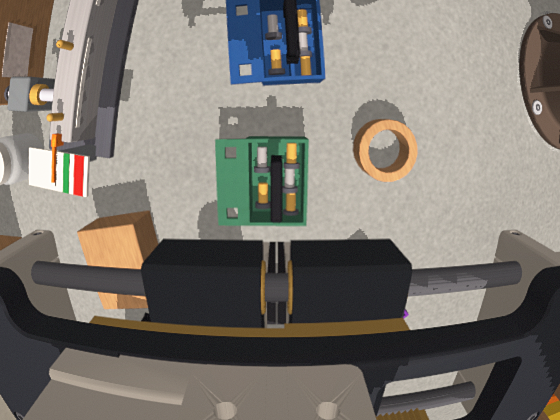

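The caddy is untouched at (262,180), and the closed fingers at (275,265) hold nothing. I'll check where the cameras put the fingertips against the reported TCP.

```bash
python3 - <<'E'
from h import *
s=snapshot('wrist');s['fish']=True
print(get_obs()['tool_pos'],get_obs()['opening'])
W=cloud(s)
for v in range(225,330,8): print(v,[W[v,u].round(3).tolist() for u in (269,276,283)])
t=snapshot('scene');Wt=cloud(t)
m=(np.hypot(Wt[...,0]-.431,Wt[...,1]-.272)<.06)&(Wt[...,2]>.12)&(Wt[...,2]<.27)
print('scene lowest', m.sum(), Wt[m][np.argsort(Wt[m][:,2])[:8]].round(3))
Rm=cv2.Rodrigues(np.array(t['rvec'],float))[0];K=t['intrinsics']
for p in [(.431,.272,.23),(.431,.272,.217)]:
    q=Rm@np.array(p)+np.array(t['tvec']).ravel();q=K@q;print(q[:2]/q[2])
cv2.imwrite('pics/s2.png',cv2.resize(t['color'][100:300,250:500,::-1],None,fx=3,fy=3))
E
```

```text
[0.42981102 0.27119766 0.22758254] 0.000445395624057809
225 [[0.427, 0.32, 0.051], [0.42, 0.319, 0.051], [0.412, 0.317, 0.05]]
233 [[0.423, 0.348, 0.001], [0.413, 0.347, -0.001], [0.404, 0.344, 0.001]]
241 [[0.42, 0.36, -0.0], [0.411, 0.358, 0.0], [0.402, 0.356, 0.001]]
249 [[0.435, 0.262, 0.257], [0.409, 0.369, 0.0], [0.429, 0.261, 0.255]]
257 [[0.435, 0.262, 0.265], [0.406, 0.381, -0.001], [0.429, 0.26, 0.266]]
265 [[0.435, 0.262, 0.273], [0.404, 0.392, 0.002], [0.429, 0.261, 0.274]]
273 [[0.439, 0.24, 0.323], [0.437, 0.24, 0.323], [0.435, 0.24, 0.323]]
281 [[0.438, 0.241, 0.326], [0.437, 0.241, 0.326], [0.435, 0.24, 0.326]]
289 [[0.438, 0.242, 0.328], [0.436, 0.243, 0.327], [0.435, 0.241, 0.329]]
297 [[0.438, 0.244, 0.329], [0.436, 0.244, 0.33], [0.434, 0.244, 0.329]]
305 [[0.433, 0.271, 0.292], [0.389, 0.457, -0.0], [0.427, 0.271, 0.29]]
313 [[0.432, 0.275, 0.291], [0.386, 0.47, 0.002], [0.426, 0.275, 0.29]]
321 [[0.431, 0.279, 0.291], [0.383, 0.486, -0.0], [0.425, 0.279, 0.29]]
329 [[0.436, 0.249, 0.337], [0.435, 0.248, 0.337], [0.433, 0.247, 0.339]]
scene lowest 51 [[0.445 0.282 0.248]
 [0.446 0.28  0.248]
 [0.447 0.27  0.248]
 [0.447 0.275 0.248]
 [0.447 0.273 0.249]
 [0.44  0.263 0.249]
 [0.447 0.284 0.249]
 [0.445 0.266 0.249]]
[381.34065415 173.26001498]
[380.59732769 177.49000169]
```

View pics/s2.png

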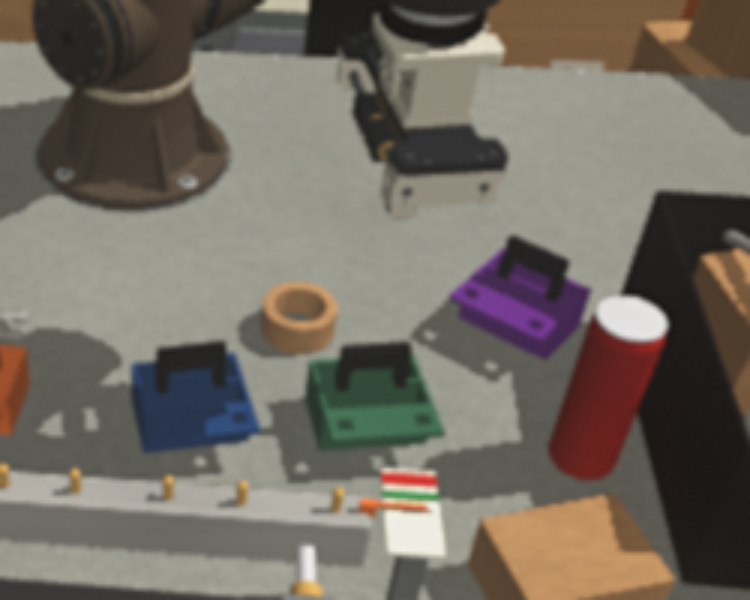

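```bash
python3 - <<'E'
from h import *
def tips(s,t,ps):
    W=cloud(s);Rt=R.from_euler('xyz',ps,degrees=True)
    q=Rt.inv().apply((W.reshape(-1,3)-t)).reshape(W.shape)
    m=(abs(q[...,0])<.075)&(abs(q[...,1])<.016)&(q[...,2]>-.12)&(q[...,2]<.04)
    Q=q[m];o=np.argsort(-Q[:,2])[:12];print(m.sum());print(Q[o].round(4).tolist())
    return
s=dict(np.load('w1.npz'));s['fish']=True;tips(s,[.401,.2655,.2597],[180,0,-167.45])
o=get_obs();
for n in('wrist','scene','top'): tips(snap(n),o['tool_pos'],o['orientation'])
E
```

```text
7930
[[0.0445, -0.0023, -0.0158], [-0.0439, -0.0031, -0.0162], [0.0442, -0.0049, -0.0163], [-0.0437, -0.0049, -0.0163], [-0.0466, -0.0102, -0.0165], [0.0443, 0.0034, -0.0165], [-0.0438, -0.0038, -0.0165], [0.0445, -0.0009, -0.0166], [0.0443, 0.004, -0.0167], [-0.0437, -0.0104, -0.0167], [-0.0438, -0.0022, -0.0168], [-0.0439, 0.0045, -0.0169]]
2092
[[-0.0008, -0.0096, -0.0163], [-0.0023, -0.0099, -0.017], [0.0029, -0.01, -0.0172], [0.0034, -0.01, -0.0173], [-0.0002, -0.01, -0.0174], [0.0013, -0.0101, -0.0177], [-0.0018, -0.0102, -0.0177], [0.0018, -0.0102, -0.0177], [0.0024, -0.0102, -0.0178], [0.0039, -0.0102, -0.0179], [0.0039, -0.0097, -0.0179], [0.0018, -0.0098, -0.0181]]
71
[[-0.0041, -0.0077, -0.0152], [-0.0157, -0.0036, -0.0172], [-0.0158, -0.0061, -0.0175], [0.0026, -0.0091, -0.0194], [0.0147, -0.0086, -0.0199], [-0.0165, 0.0055, -0.0201], [-0.0075, -0.0094, -0.0207], [-0.0185, 0.0097, -0.0212], [-0.017, -0.0045, -0.0212], [-0.0185, 0.0072, -0.0215], [-0.017, -0.0095, -0.0216], [-0.0178, -0.0024, -0.0217]]
87
[[0.0346, -0.0058, -0.0792], [0.0349, 0.0035, -0.0806], [0.0346, 0.0054, -0.0824], [0.0347, -0.0045, -0.0842], [0.035, -0.0035, -0.0904], [0.035, -0.013, -0.0909], [0.0353, 0.0154, -0.0911], [0.0354, 0.0056, -0.0922], [0.0349, -0.0018, -0.0933], [0.0348, -0.0113, -0.0933], [0.0351, 0.0075, -0.0941], [0.0346, 0.0096, -0.0946]]
```

Both cameras put the fingertips 16 mm behind the reported TCP. The description says 14 mm ahead, so the working offset is 30 mm. To grasp the bar I need a TCP z of about 0.048. I'll go back with the corrected height.

```bash
python3 -m handwheel '[[[0,0,0],[0,0,0]],[[0,0,0],[0,0,0]],[[0,0,0],[0,0,0]],[[0,0,0],[0,0,0]],[[0,0,0],[0,0,0]]]' 0;  python3 -m handwheel '[[[0,0,0.1],[0,0,0]],[[0,0,0.2],[0,0,0]],[[0,0,0.3],[0,0,0]],[[0,0,0.4],[0,0,0]],[[0,0,0.5],[0,0,0]]]'; python3 -m handwheel '[[[0,0,0.08],[0,0,0]],[[0,0,0.16],[0,0,0]],[[0,0,0.2],[0,0,0]],[[0,0,0.25],[0,0,0]],[[0,0,0.25],[0,0,0]]]';python3 -m handwheel '[[[0,0,0],[0,0,0]],[[0,0,0],[0,0,0]],[[0,0,0],[0,0,0]],[[0,0,0],[0,0,0]]]';python3 -c "
from h import *
go([.4313,.272,.048],[180,0,-167.8])"
```

```text
clock: 8.4
tool_pos: [0.4303, 0.2716, 0.2285]
orientation: [180.0, -0.0, -167.7]
force: [1.4, 0.1, -0.4]
opening: 0.028
clock: 8.82
tool_pos: [0.4304, 0.2716, 0.1278]
orientation: [180.0, 0.0, -167.7]
force: [0.4, 0.6, -0.1]
opening: 0.0431
clock: 9.23
tool_pos: [0.4298, 0.271, 0.0771]
orientation: [-179.9, -0.1, -167.7]
force: [-0.6, -0.6, -0.1]
opening: 0.0436
clock: 9.57
tool_pos: [0.4307, 0.272, 0.0793]
orientation: [179.9, 0.1, -167.7]
force: [-0.0, 0.3, -0.3]
opening: 0.0437
row [-0.003, -0.001, 0.156] [0.0001, 0.0002, 0.0003]
```

```bash
python3 -m handwheel '[[[0,0,0.04],[0,0,0]],[[0,0,0.08],[0,0,0]],[[0,0,0.12],[0,0,0]],[[0,0,0.155],[0,0,0]],[[0,0,0.155],[0,0,0]]]'; python3 -m handwheel '[[[0,0,0],[0,0,0]],[[0,0,0],[0,0,0]],[[0,0,0],[0,0,0]],[[0,0,0],[0,0,0]],[[0,0,0],[0,0,0]]]' 1; python3 -m handwheel '[[[0,0,0],[0,0,0]],[[0,0,0],[0,0,0]],[[0,0,0],[0,0,0]],[[0,0,0],[0,0,0]],[[0,0,0],[0,0,0]]]'
```

```text
clock: 9.98
tool_pos: [0.4295, 0.2705, 0.0455]
orientation: [-179.9, -0.1, -167.7]
force: [-0.1, -0.3, 0.3]
opening: 0.0435
clock: 10.4
tool_pos: [0.4305, 0.2718, 0.0479]
orientation: [180.0, 0.0, -167.7]
force: [-0.3, 0.5, 0.2]
opening: 0.0159
clock: 10.82
tool_pos: [0.4304, 0.2716, 0.0476]
orientation: [180.0, 0.0, -167.7]
force: [1.6, -0.4, -0.4]
opening: 0.0119
```

```bash
python3 -m handwheel '[[[0,0,-0.03],[0,0,0]],[[0,0,-0.1],[0,0,0]],[[0,0,-0.2],[0,0,0]],[[0,0,-0.3],[0,0,0]],[[0,0,-0.4],[0,0,0]]]';python3 -m handwheel '[[[0,0,-0.1],[0,0,0]],[[0,0,-0.2],[0,0,0]],[[0,0,-0.27],[0,0,0]],[[0,0,-0.32],[0,0,0]],[[0,0,-0.32],[0,0,0]]]'; python3 -c "
from h import *
go([.57,.196,.19],[180,0,-178.2])"
```

```text
clock: 11.23
tool_pos: [0.4297, 0.271, 0.1282]
orientation: [-180.0, -0.1, -167.7]
force: [-0.1, 0.5, -4.0]
opening: 0.0121
clock: 11.65
tool_pos: [0.4309, 0.2721, 0.1936]
orientation: [179.9, 0.1, -167.7]
force: [0.3, -0.4, -2.5]
opening: 0.0117
row [-0.598, -0.52, 0.018] [0.0003, 0.0004, 0.0292]
```

```bash
python3 -m handwheel '[[[-0.06,-0.05,0],[0,0,0.003]],[[-0.15,-0.13,0],[0,0,0.008]],[[-0.25,-0.21,0],[0,0,0.014]],[[-0.35,-0.3,0],[0,0,0.02]],[[-0.45,-0.39,0],[0,0,0.025]]]';python3 -m handwheel '[[[-0.07,-0.08,0],[0,0,0.002]],[[-0.11,-0.11,0],[0,0,0.004]],[[-0.12,-0.14,0],[0,0,0.004]],[[-0.12,-0.14,0],[0,0,0.004]],[[-0.12,-0.14,0],[0,0,0.004]]]'; python3 -c "
from h import *
s=snap('wrist','w3.png');np.savez('w3.npz',**s);print(get_obs()['tool_pos'],get_obs()['orientation']);pins(s);pins(snap('top'))
go([.604,.196,.19],[180,0,-178.2])"
```

```text
clock: 12.07
tool_pos: [0.535, 0.2136, 0.19]
orientation: [-179.9, -0.1, -176.8]
force: [-1.0, 0.3, -2.8]
opening: 0.012
clock: 12.48
tool_pos: [0.5596, 0.1879, 0.1909]
orientation: [-180.0, -0.1, -178.1]
force: [0.1, 0.1, -2.9]
opening: 0.0115
[0.55967401 0.18830273 0.19130309] [ 1.79996523e+02 -3.07403402e-02 -1.78099593e+02]
pin [139.6  15.5] 151 [0.6611 0.0387 0.1472] [0.008 0.008 0.015]
pin [138.4 108.4] 151 [0.6587 0.1076 0.1477] [0.008 0.008 0.014]
pin [142.9 183.2] 156 [0.657  0.1616 0.1475] [0.008 0.008 0.015]
pin [307.1 142.7] 9 [ 0.6631 -0.0198  0.1461] [0.008 0.006 0.013]
pin [332.5 141.5] 10 [ 0.6644 -0.0889  0.1463] [0.006 0.008 0.015]
pin [287. 144.] 9 [0.6608 0.035  0.1461] [0.004 0.006 0.012]
pin [241. 146.] 9 [0.6582 0.1607 0.1474] [0.007 0.006 0.01 ]
pin [261.1 145.2] 10 [0.6592 0.1058 0.1466] [0.006 0.006 0.011]
row [-0.223, 0.03, 0.008] [0.0, -0.0, 0.0004]
```

View pics/w3.png

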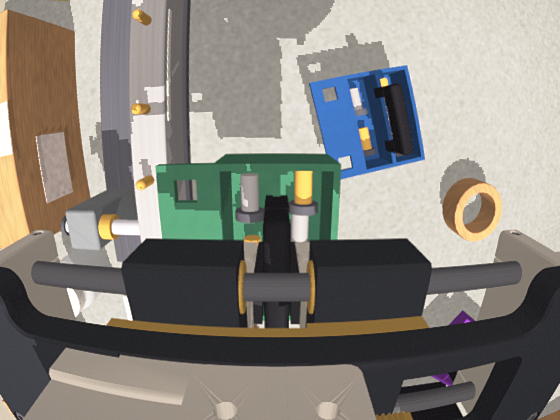

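The wrist view shows green held level, its right hole at (186,189) and the pins at (143,183), (138,108) and (140,15). I'll measure the hole in the same image as the pins.

```bash
cat >> h.py <<'E'
def hole(s,t,rt,lab=''):
    """right hole centre of held caddy from wrist view, by ray onto the flange's top plane"""
    W=cloud(s);Rm=cv2.Rodrigues(np.array(s['rvec'],float))[0];C=-Rm.T@np.array(s['tvec']).ravel()
    q=rt.inv().apply(W.reshape(-1,3)-t).reshape(W.shape)   # tool axes: caddy x=-tool x, caddy y=+tool y
    fl=(q[...,0]<-.037)&(q[...,0]>-.066)&(q[...,1]<-.02)&(q[...,1]>-.048)&(abs(q[...,2]+.002)<.008)
    fz=np.median(W[fl][:,2])
    D=W-C;k=(fz-C[2])/D[...,2];P=C+D*k[...,None]
    qp=rt.inv().apply(P.reshape(-1,3)-t).reshape(W.shape)
    roi=(abs(qp[...,0]+.051)<.011)&(abs(qp[...,1]+.035)<.011)&(W[...,2]<fz-.002)
    pts=P[roi];c,wh,a=rect(pts[:,:2]);qc=rt.inv().apply(np.r_[c,fz]-t)
    e=(q[...,0]<-.03)&(q[...,0]>-.08)&(abs(q[...,2]+.002)<.006)&(q[...,1]<-.01)&(q[...,1]>-.07)
    E=W[e];ex=q[e]
    print(lab,'flange z',fz.round(4),'hole',c.round(4),wh,'tool axes',qc.round(4),'edge x',np.percentile(ex[:,0],1).round(4),'edge y',np.percentile(ex[:,1],1).round(4))
    return c
E
python3 - <<'E'
from h import *
s=dict(np.load('w3.npz'));s['fish']=True
hole(s,np.array([.5597,.1883,.1913]),R.from_euler('xyz',[180,0,-178.1],degrees=True))
E
```

```text
flange z 0.1933 hole [0.6111 0.1553] [12.5 12.1] tool axes [-0.0503 -0.0346 -0.002 ] edge x -0.0674 edge y -0.0495
```

```bash
python3 -m handwheel '[[[-0.04,0.01,0],[0,0,0]],[[-0.1,0.02,0],[0,0,0]],[[-0.17,0.027,0],[0,0,0]],[[-0.23,0.027,0],[0,0,0]],[[-0.23,0.027,0],[0,0,0]]]';python3 -m handwheel '[[[0,0,0.06],[0,0,0]],[[0,0,0.1],[0,0,0]],[[0,0,0.1],[0,0,0]],[[0,0,0.1],[0,0,0]],[[0,0,0.1],[0,0,0]]]'; python3 -c "
from h import *
s=snap('wrist','w4.png');np.savez('w4.npz',**s);t,r=tool();print(t,r.as_euler('xyz',True));pins(s)
hole(s,t,r)"
```

```text
clock: 13.0
tool_pos: [0.6081, 0.1959, 0.1914]
orientation: [-180.0, 0.1, -178.1]
force: [0.5, 0.6, -3.8]
opening: 0.0117
clock: 13.42
tool_pos: [0.606, 0.1949, 0.1716]
orientation: [-180.0, 0.0, -178.1]
force: [0.2, -0.2, -2.8]
opening: 0.0119
[0.60628214 0.19500496 0.1719569 ] [ 1.79992991e+02  3.28515150e-02 -1.78109379e+02]
pin [193.4  94.3] 175 [0.6593 0.1076 0.1486] [0.008 0.008 0.015]
pin [254.8 157.5] 275 [0.6205 0.1462 0.1494] [0.042 0.002 0.02 ]
pin [227.4 204.9] 335 [0.6375 0.1774 0.1484] [0.002 0.05  0.02 ]
pin [249.3 202.8] 802 [0.6241 0.1773 0.1412] [0.02  0.031 0.009]
pin [192.4 183. ] 49 [0.6594 0.1629 0.1513] [0.005 0.005 0.005]
pin [251.  240.3] 28 [0.6228 0.2045 0.1393] [0.009 0.002 0.003]
 flange z 0.1741 hole [0.6588 0.1624] [12.8 14.7] tool axes [-0.0515 -0.0343 -0.0021] edge x -0.0673 edge y -0.0492
```

View pics/w4.png

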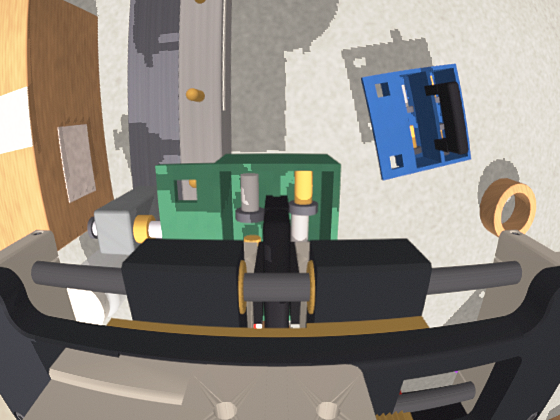

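The pin is visible through the hole at (192,183), about 1.5 mm further along +x. I'll nudge over and descend while watching the force.

```bash
python3 -m handwheel '[[[-0.006,0.002,0.03],[0,0,0]],[[-0.006,0.002,0.06],[0,0,0]],[[-0.006,0.002,0.09],[0,0,0]],[[-0.006,0.002,0.115],[0,0,0]],[[-0.006,0.002,0.115],[0,0,0]]]';python3 -m handwheel '[[[0,0,0.02],[0,0,0]],[[0,0,0.035],[0,0,0]],[[0,0,0.035],[0,0,0]],[[0,0,0.035],[0,0,0]]]'; python3 -c "
from h import *
s=snap('wrist');t,r=tool();print(t,r.as_euler('xyz',True))
hole(s,t,r)"
```

```text
clock: 13.88
tool_pos: [0.6067, 0.1949, 0.1468]
orientation: [-179.9, -0.1, -178.1]
force: [-0.4, -0.0, -2.9]
opening: 0.0118
clock: 14.22
tool_pos: [0.6075, 0.1953, 0.1414]
orientation: [-180.0, -0.0, -178.1]
force: [-1.0, -0.6, -3.6]
opening: 0.012
[0.60759746 0.19535004 0.14165236] [-1.79999614e+02  1.08778201e-02 -1.78128854e+02]
 flange z 0.1439 hole [0.6591 0.1628] [12.9 12.4] tool axes [-0.0504 -0.0342 -0.0022] edge x -0.0674 edge y -0.0492
```

```bash
python3 -m handwheel '[[[0,0,0.015],[0,0,0]],[[0,0,0.03],[0,0,0]],[[0,0,0.04],[0,0,0]],[[0,0,0.04],[0,0,0]],[[0,0,0.04],[0,0,0]]]'; python3 -c "
from h import *
s=snap('wrist');t,r=tool();print(t)
hole(s,t,r)"
```

```text
clock: 14.68
tool_pos: [0.6076, 0.1953, 0.1335]
orientation: [-180.0, 0.0, -178.1]
force: [-1.0, 0.6, -2.8]
opening: 0.012
[0.60754611 0.19535086 0.13351466]
 flange z 0.1359 hole [0.658  0.1615] [14.4 15.5] tool axes [-0.0493 -0.0354 -0.0024] edge x -0.0673 edge y -0.0691
```

```bash
python3 -m handwheel '[[[0,0,0.003],[0,0,0]],[[0,0,0.003],[0,0,0]],[[0,0,0.003],[0,0,0]]]';python3 -m handwheel '[[[0,0,0],[0,0,0]],[[0,0,0],[0,0,0]],[[0,0,0],[0,0,0]],[[0,0,0],[0,0,0]],[[0,0,0],[0,0,0]]]' 0; python3 -m handwheel '[[[0,0,-0.03],[0,0,0]],[[0,0,-0.1],[0,0,0]],[[0,0,-0.2],[0,0,0]],[[0,0,-0.3],[0,0,0]],[[0,0,-0.4],[0,0,0]]]';python3 -m handwheel '[[[0.2,-0.05,0],[0,0,0]],[[0.4,-0.15,0],[0,0,-0.01]],[[0.6,-0.27,0],[0,0,-0.02]],[[0.75,-0.38,0],[0,0,-0.03]],[[0.75,-0.38,0],[0,0,-0.038]]]';python3 -c "
from h import *
s=snap('wrist');t,r=tool();print(t,r.as_euler('xyz',True))
handle(s,(.4521,.1092));handle(s,(.607,.195),.086)
handle(snap('top'),(.4521,.1092))
go([.452,.108,.15],[180,0,-164.4])"
```

```text
clock: 14.98
tool_pos: [0.6075, 0.1953, 0.1334]
orientation: [180.0, 0.0, -178.1]
force: [-3.1, -2.0, 2.5]
opening: 0.0113
clock: 15.4
tool_pos: [0.6077, 0.1954, 0.133]
orientation: [180.0, 0.0, -178.1]
force: [1.1, -0.7, 0.2]
opening: 0.0392
clock: 15.82
tool_pos: [0.6075, 0.1952, 0.2143]
orientation: [-180.0, 0.0, -178.1]
force: [-0.8, 0.1, 0.4]
opening: 0.0436
clock: 16.23
tool_pos: [0.455, 0.1111, 0.2137]
orientation: [179.9, -0.0, -164.3]
force: [-0.6, -0.9, 0.5]
opening: 0.0439
[0.45726343 0.11245443 0.21431611] [ 1.79937015e+02  1.05376526e-01 -1.64109715e+02]
handle 816 [0.4517 0.1078] [11.3 63.1] z 0.0948 yaw 15.7
handle 235 [0.6007 0.1949] [11.8 62.5] z 0.1776 yaw 1.1
handle 0 [0. 0.] [0. 0.] z nan yaw -90.0
row [0.044, -0.018, 0.322] [0.0002, 0.0005, 0.0]
  return _methods._mean(a, axis=axis, dtype=dtype,
  ret = ret.dtype.type(ret / rcount)
```

```bash
python3 -m handwheel '[[[0.03,-0.015,0.1],[0,0,0]],[[0.03,-0.015,0.25],[0,0,0]],[[0.03,-0.015,0.4],[0,0,0]],[[0.03,-0.015,0.5],[0,0,0]],[[0.03,-0.015,0.5],[0,0,0]]]';python3 -m handwheel '[[[0,0,0],[0,0,0]],[[0,0,0],[0,0,0]],[[0,0,0],[0,0,0]]]'; python3 -c "
from h import *
import warnings;warnings.simplefilter('ignore')
handle(snap('wrist'),(.4521,.1092))
s=snap('scene','s5.png');caddy(s,'green',.084,near=(.61,.195));W=cloud(s)
go([.452,.108,.048],[180,0,-164.3])"
```

```text
clock: 16.75
tool_pos: [0.4536, 0.1092, 0.1093]
orientation: [-179.9, -0.4, -164.6]
force: [0.2, -0.2, 0.1]
opening: 0.044
clock: 17.0
tool_pos: [0.4565, 0.1108, 0.1145]
orientation: [180.0, 0.1, -164.5]
force: [0.2, -0.1, 0.4]
opening: 0.0437
handle 1649 [0.4526 0.107 ] [11.7 61.1] z 0.0947 yaw 16.5
green npix 474 rect c [0.6316 0.2124] [ 87.1 125.7] z 0.1359 handle c [0.6039 0.1986] [15.7 63.1] 1.8790456056594849 z 0.1759 yaw~ 26.3 rectyaw 2.0
row [0.023, -0.007, 0.331] [0.0001, 0.0004, -0.0004]
```

```bash
python3 -m handwheel '[[[0.025,-0.013,0.08],[0,0,-0.0005]],[[0.025,-0.013,0.16],[0,0,-0.0005]],[[0.025,-0.013,0.24],[0,0,-0.0005]],[[0.025,-0.013,0.3],[0,0,-0.0005]],[[0.025,-0.013,0.33],[0,0,-0.0005]]]';python3 -m handwheel '[[[0,0,0],[0,0,0]],[[0,0,0],[0,0,0]],[[0,0,0],[0,0,0]],[[0,0,0],[0,0,0]]]'; python3 -m handwheel '[[[0,0,0],[0,0,0]],[[0,0,0],[0,0,0]],[[0,0,0],[0,0,0]],[[0,0,0],[0,0,0]],[[0,0,0],[0,0,0]]]' 1; python3 -m handwheel '[[[0,0,0],[0,0,0]],[[0,0,0],[0,0,0]],[[0,0,0],[0,0,0]],[[0,0,0],[0,0,0]],[[0,0,0],[0,0,0]]]'
```

```text
clock: 17.52
tool_pos: [0.4507, 0.106, 0.0464]
orientation: [-180.0, -0.0, -164.3]
force: [-0.0, 0.3, -0.7]
opening: 0.0439
clock: 17.85
tool_pos: [0.4516, 0.1065, 0.0479]
orientation: [180.0, 0.1, -164.3]
force: [-1.0, 0.3, 0.2]
opening: 0.0438
clock: 18.27
tool_pos: [0.451, 0.1062, 0.047]
orientation: [180.0, 0.0, -164.3]
force: [2.0, 0.6, 0.5]
opening: 0.016
clock: 18.68
tool_pos: [0.4507, 0.106, 0.0467]
orientation: [-180.0, -0.0, -164.3]
force: [-0.5, -1.4, -2.7]
opening: 0.012
```

```bash
python3 -m handwheel '[[[0,0,-0.03],[0,0,0]],[[0,0,-0.1],[0,0,0]],[[0,0,-0.2],[0,0,0]],[[0,0,-0.3],[0,0,0]],[[0,0,-0.4],[0,0,0]]]';python3 -m handwheel '[[[0,0,-0.1],[0,0,0]],[[0,0,-0.2],[0,0,0]],[[0,0,-0.27],[0,0,0]],[[0,0,-0.32],[0,0,0]],[[0,0,-0.32],[0,0,0]]]'; python3 -c "
from h import *
go([.575,.070,.19],[180,0,-178.15])"
```

```text
clock: 19.1
tool_pos: [0.4506, 0.1059, 0.1281]
orientation: [-180.0, -0.0, -164.3]
force: [0.3, 0.2, -2.6]
opening: 0.0118
clock: 19.52
tool_pos: [0.4519, 0.1066, 0.1932]
orientation: [179.9, 0.2, -164.3]
force: [0.4, 0.2, -1.5]
opening: 0.0115
row [-0.543, -0.343, 0.018] [0.0002, 0.0006, 0.0386]
```

```bash
python3 -m handwheel '[[[-0.06,-0.04,0],[0,0,0.004]],[[-0.15,-0.1,0],[0,0,0.01]],[[-0.25,-0.16,0],[0,0,0.018]],[[-0.35,-0.23,0],[0,0,0.026]],[[-0.45,-0.29,0],[0,0,0.034]]]';python3 -m handwheel '[[[-0.06,-0.06,0.01],[0,0,0.003]],[[-0.09,-0.07,0.01],[0,0,0.0046]],[[-0.09,-0.07,0.01],[0,0,0.0046]],[[-0.09,-0.07,0.01],[0,0,0.0046]],[[-0.09,-0.07,0.01],[0,0,0.0046]]]'; python3 -c "
from h import *
s=snap('wrist','w5.png');t,r=tool();print(t,r.as_euler('xyz',True));pins(s);hole(s,t,r)
go([.6113,.0704,.172],[180,0,-178.15])"
```

```text
clock: 19.93
tool_pos: [0.5537, 0.074, 0.1896]
orientation: [-180.0, -0.1, -176.7]
force: [0.0, 1.0, -1.7]
opening: 0.0118
clock: 20.35
tool_pos: [0.5712, 0.0621, 0.1886]
orientation: [-180.0, -0.0, -178.1]
force: [-0.8, 0.3, -2.8]
opening: 0.0117
[0.57132777 0.06216975 0.1888874 ] [ 1.79993457e+02 -1.49118327e-02 -1.78114826e+02]
pin [148.   14.5] 152 [ 0.665  -0.0862  0.1474] [0.007 0.008 0.015]
pin [146.8 109.1] 155 [ 0.6627 -0.0174  0.1479] [0.008 0.008 0.014]
pin [229.7 156.1] 28 [0.603  0.0146 0.1522] [0.007 0.001 0.012]
pin [232.1 203.1] 419 [0.6018 0.0478 0.1485] [0.004 0.05  0.014]
pin [150.2 185.5] 125 [0.6612 0.0364 0.1489] [0.007 0.007 0.014]
 flange z 0.192 hole [0.623  0.0305] [12.9 12.6] tool axes [-0.0506 -0.0333 -0.0031] edge x -0.0674 edge y -0.0484
row [-0.201, 0.035, 0.084] [0.0, -0.0, 0.0001]
```

```bash
python3 -m handwheel '[[[-0.04,0.01,0],[0,0,0]],[[-0.1,0.02,0],[0,0,0]],[[-0.16,0.03,0],[0,0,0]],[[-0.2,0.03,0],[0,0,0]],[[-0.2,0.03,0]  ,[0,0,0]]]';python3 -m handwheel '[[[0,0,0.05],[0,0,0]],[[0,0,0.08],[0,0,0]],[[0,0,0.08],[0,0,0]],[[0,0,0.08],[0,0,0]],[[0,0,0.08],[0,0,0]]]'; python3 -c "
from h import *
s=snap('wrist','w6.png');t,r=tool();print(t,r.as_euler('xyz',True));pins(s,.15)
hole(s,t,r)
go([.6115,.0695,.172],[180,0,-178.15])"
```

```text
clock: 20.82
tool_pos: [0.6133, 0.0697, 0.1888]
orientation: [-180.0, 0.0, -178.1]
force: [0.4, 0.8, -2.4]
opening: 0.0116
clock: 21.23
tool_pos: [0.612, 0.0691, 0.175]
orientation: [180.0, 0.2, -178.1]
force: [-4.3, 1.1, 12.0]
opening: 0.0117
[0.61202452 0.06907299 0.17497783] [ 1.79991943e+02  1.54874467e-01 -1.78116080e+02]
pin [195.9  95.6] 88 [ 0.664  -0.0174  0.1513] [0.006 0.007 0.003]
pin [259.2 159.6] 147 [0.6238 0.0215 0.1534] [0.048 0.002 0.008]
pin [226.4 206.1] 132 [0.6439 0.0517 0.1541] [0.002 0.044 0.008]
pin [248.2 221. ] 155 [0.6302 0.0619 0.1512] [0.012 0.007 0.003]
 flange z 0.1799 hole [0.6625 0.0374] [15.3 13.6] tool axes [-0.0494 -0.0333 -0.0048] edge x -0.0676 edge y -0.048
row [0.003, 0.002, 0.015] [0.0, 0.0004, 0.0001]
```

There is 14 N of contact at flange z 0.18, above the pins. That fits the caddy's rear wall landing on the beam top, about 1–2 mm too far along +x. I'll raise, back off and re-measure.

```bash
python3 -m handwheel '[[[0,0,-0.04],[0,0,0]],[[0,0,-0.08],[0,0,0]],[[0.012,0.002,-0.08],[0,0,0]],[[0.012,0.002,-0.08],[0,0,0]],[[0.012,0.002,-0.08],[0,0,0]]]'; python3 -c "
from h import *
s=snap('wrist','w7.png');t,r=tool();print(t,r.as_euler('xyz',True));pins(s,.138)
hole(s,t,r)
W=cloud(s);q=r.inv().apply(W.reshape(-1,3)-t);m=(q[:,0]<-.037)&(q[:,0]>-.066)&(q[:,1]>-.05)&(q[:,1]<-.01)&(abs(q[:,2])<.012)
A=np.c_[q[m][:,:2],np.ones(m.sum())];print('flange slope xy deg',np.degrees(np.linalg.lstsq(A,q[m][:,2],rcond=None)[0][:2]))
m=(W[...,2]>.125)&(W[...,2]<.134)&(W[...,0]>.6)&(W[...,0]<.7)&(W[...,1]>-.1)&(W[...,1]<.0);P=W[m]
for y in(-.08,-.05,-.02):
  k=abs(P[:,1]-y)<.006;print('beam',y,np.percentile(P[k][:,0],[2,98]).round(4))
"
```

```text
clock: 21.7
tool_pos: [0.609, 0.0694, 0.1885]
orientation: [180.0, -0.0, -178.2]
force: [0.8, 0.7, -3.0]
opening: 0.0123
[0.60899871 0.06936996 0.18833283] [-1.79994371e+02 -5.33667638e-02 -1.78171452e+02]
pin [200.3   3.1] 90 [ 0.6654 -0.0847  0.1456] [0.008 0.005 0.014]
pin [198.3  96.7] 151 [ 0.6631 -0.0174  0.1486] [0.008 0.008 0.015]
pin [258.4 156.6] 145 [0.6219 0.0219 0.1515] [0.044 0.001 0.015]
pin [248.  203.8] 1874 [0.6286 0.0551 0.1495] [0.029 0.05  0.013]
pin [285.7 186.6] 253 [0.6031 0.0425 0.1471] [0.007 0.021 0.013]
 flange z 0.193 hole [0.6607 0.0383] [13.  12.6] tool axes [-0.0507 -0.0327 -0.0047] edge x -0.0676 edge y -0.0479
flange slope xy deg [-0.07405921 -0.79467878]
beam -0.08 [0.6514 0.6802]
beam -0.05 [0.6505 0.6792]
beam -0.02 [0.6496 0.6785]
```

```bash
python3 -m handwheel '[[[-0.002,-0.003,0.04],[0,0,0]],[[-0.002,-0.003,0.07],[0,0,0]],[[-0.002,-0.003,0.1],[0,0,0]],[[-0.002,-0.003,0.1],[0,0,0]],[[-0.002,-0.003,0.1],[0,0,0]]]'; python3 -m handwheel '[[[0,0,0.03],[0,0,0]],[[0,0,0.06],[0,0,0]],[[0,0,0.08],[0,0,0]],[[0,0,0.1],[0,0,0]],[[0,0,0.1],[0,0,0]]]';python3 -c "
from h import *
s=snap('wrist','w8.png');t,r=tool();print(t,r.as_euler('xyz',True))
hole(s,t,r)"
```

```text
clock: 22.17
tool_pos: [0.6095, 0.0686, 0.1679]
orientation: [-180.0, -0.1, -178.2]
force: [-0.6, 0.6, -1.4]
opening: 0.0117
clock: 22.58
tool_pos: [0.6093, 0.0687, 0.1477]
orientation: [-180.0, -0.1, -178.2]
force: [-0.3, -0.4, -3.0]
opening: 0.0124
[0.60957548 0.06870516 0.1483155 ] [-1.79977094e+02 -5.85319896e-02 -1.78166771e+02]
 flange z 0.1522 hole [0.6632 0.0373] [17.2 12. ] tool axes [-0.0526 -0.0331 -0.0039] edge x -0.0673 edge y -0.048
```

```bash
python3 -m handwheel '[[[0,0,0.02],[0,0,0]],[[0,0,0.04],[0,0,0]],[[0,0,0.06],[0,0,0]],[[0,0,0.07],[0,0,0]],[[0,0,0.07],[0,0,0]]]'; python3 -m handwheel '[[[0,0,0.005],[0,0,0]],[[0,0,0.01],[0,0,0]],[[0,0,0.014],[0,0,0]],[[0,0,0.014],[0,0,0]],[[0,0,0.014],[0,0,0]]]';python3 -c "
from h import *
s=snap('wrist','w8.png');t,r=tool();print(t,r.as_euler('xyz',True))
hole(s,t,r)"
```

```text
clock: 23.05
tool_pos: [0.6095, 0.0687, 0.1342]
orientation: [-180.0, -0.1, -178.2]
force: [-1.5, -0.2, -1.8]
opening: 0.0119
clock: 23.47
tool_pos: [0.6099, 0.0688, 0.1322]
orientation: [180.0, 0.0, -178.2]
force: [-0.3, 0.4, -1.9]
opening: 0.0117
[0.60995492 0.06885297 0.13224517] [ 1.79997399e+02  9.66785257e-03 -1.78167235e+02]
 flange z 0.1367 hole [0.6616 0.0374] [12.9 12. ] tool axes [-0.0507 -0.0331 -0.0044] edge x -0.0673 edge y -0.0693
```

```bash
python3 -m handwheel '[[[0,0,0.005],[0,0,0]],[[0,0,0.005],[0,0,0]],[[0,0,0.005],[0,0,0]]]';python3 -m handwheel '[[[0,0,0],[0,0,0]],[[0,0,0],[0,0,0]],[[0,0,0],[0,0,0]],[[0,0,0],[0,0,0]],[[0,0,0],[0,0,0]]]' 0; python3 -m handwheel '[[[0,0,-0.03],[0,0,0]],[[0,0,-0.1],[0,0,0]],[[0,0,-0.2],[0,0,0]],[[0,0,-0.3],[0,0,0]],[[0,0,-0.4],[0,0,0]]]';python3 -m handwheel '[[[0.15,-0.15,0],[0,0,0]],[[0.3,-0.3,0],[0,0,0.01]],[[0.45,-0.45,0],[0,0,0.014]],[[0.6,-0.6,0],[0,0,0.014]],[[0.7,-0.7,0],[0,0,0.014]]]';python3 -m handwheel '[[[0.05,-0.07,0],[0,0,0]],[[0.09,-0.12,0],[0,0,0]],[[0.09,-0.12,0],[0,0,0]],[[0.09,-0.12,0],[0,0,0]]]';python3 -c "
from h import *
s=snap('wrist','w9.png');t,r=tool();print(t,r.as_euler('xyz',True))
handle(s,(.4529,-.1053));handle(s,(.6,.07),.086)
W=cloud(s);h=cv2.cvtColor(s['color'],cv2.COLOR_RGB2HSV);m=(h[...,0]<16)&(h[...,1]>120)&(W[...,2]>.045)&(W[...,2]<.055)&(np.hypot(W[...,0]-.47,W[...,1]+.106)<.08);print(rect(W[m][:,:2]))
go([.4529,-.1053,.048],[180,0,176.5])"
```

```text
clock: 23.77
tool_pos: [0.6101, 0.0689, 0.1313]
orientation: [180.0, 0.0, -178.2]
force: [0.5, 0.2, -1.9]
opening: 0.012
clock: 24.18
tool_pos: [0.6101, 0.0689, 0.1313]
orientation: [180.0, 0.0, -178.2]
force: [-0.1, -0.3, 0.4]
opening: 0.0393
clock: 24.6
tool_pos: [0.6099, 0.0688, 0.2125]
orientation: [-180.0, 0.0, -178.2]
force: [-0.2, -0.0, -0.6]
opening: 0.0438
clock: 25.02
tool_pos: [0.4722, -0.0772, 0.2118]
orientation: [180.0, 0.0, 176.8]
force: [-0.1, -0.5, 0.1]
opening: 0.0442
clock: 25.35
tool_pos: [0.4557, -0.0986, 0.2116]
orientation: [180.0, 0.1, 176.8]
force: [-0.0, 0.5, -0.2]
opening: 0.0438
[ 0.45603157 -0.09825865  0.21142721] [1.79996524e+02 4.15975306e-02 1.76785692e+02]
handle 800 [ 0.453  -0.1051] [62.5 11.7] z 0.0948 yaw -4.4
handle 0 [0. 0.] [0. 0.] z nan yaw -90.0
(array([ 0.46986786, -0.10498721]), array([100.7, 103.4]), 85.94868469238281)
row [0.014, -0.036, 0.817] [0.0, 0.0001, 0.0008]
  return _methods._mean(a, axis=axis, dtype=dtype,
  ret = ret.dtype.type(ret / rcount)
```

View pics/w9.png

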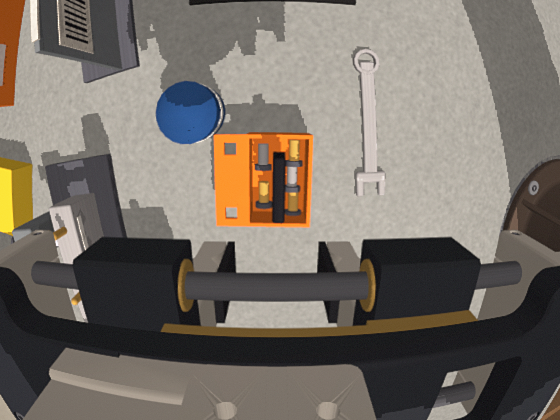

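Wrist view: orange at (263,180), its flange corner close to the blue filter (190,112), so I'll lift straight up.

```bash
python3 -m handwheel '[[[0.014,-0.034,0.1],[0,0,0.0028]],[[0.014,-0.034,0.25],[0,0,0.0028]],[[0.014,-0.034,0.4],[0,0,0.0028]],[[0.014,-0.034,0.55],[0,0,0.0028]],[[0.014,-0.034,0.65],[0,0,0.0028]]]';python3 -m handwheel '[[[0,0,0.03],[0,0,0]],[[0,0,0.08],[0,0,0]],[[0,0,0.13],[0,0,0]],[[0,0,0.167],[0,0,0]],[[0,0,0.167],[0,0,0]]]';python3 -m handwheel '[[[0,0,0],[0,0,0]],[[0,0,0],[0,0,0]],[[0,0,0],[0,0,0]]]';python3 -m handwheel '[[[0,0,0],[0,0,0]],[[0,0,0],[0,0,0]],[[0,0,0],[0,0,0]],[[0,0,0],[0,0,0]],[[0,0,0],[0,0,0]]]' 1; python3 -m handwheel '[[[0,0,0],[0,0,0]],[[0,0,0],[0,0,0]],[[0,0,0],[0,0,0]],[[0,0,0],[0,0,0]],[[0,0,0],[0,0,0]]]'
```

```text
clock: 25.82
tool_pos: [0.4517, -0.1044, 0.0784]
orientation: [-180.0, -0.1, 175.8]
force: [0.1, 0.5, -0.3]
opening: 0.0432
clock: 26.23
tool_pos: [0.452, -0.1048, 0.0469]
orientation: [-180.0, -0.1, 175.8]
force: [-1.2, -0.3, 0.5]
opening: 0.0439
clock: 26.48
tool_pos: [0.4526, -0.105, 0.0485]
orientation: [180.0, 0.1, 175.8]
force: [0.1, 0.1, -0.2]
opening: 0.0436
clock: 26.9
tool_pos: [0.452, -0.1052, 0.0478]
orientation: [180.0, 0.0, 175.8]
force: [0.2, -1.0, -0.6]
opening: 0.016
clock: 27.32
tool_pos: [0.4518, -0.1052, 0.0476]
orientation: [-180.0, -0.0, 175.8]
force: [0.4, -0.4, -1.8]
opening: 0.0118
```

```bash
python3 -m handwheel '[[[0,0,-0.03],[0,0,0]],[[0,0,-0.1],[0,0,0]],[[0,0,-0.2],[0,0,0]],[[0,0,-0.3],[0,0,0]],[[0,0,-0.4],[0,0,0]]]';python3 -m handwheel '[[[0,0,-0.1],[0,0,0]],[[0,0,-0.2],[0,0,0]],[[0,0,-0.27],[0,0,0]],[[0,0,-0.32],[0,0,0]],[[0,0,-0.32],[0,0,0]]]'; python3 -c "
from h import *
go([.575,-.056,.19],[180,0,-178.15])"
```

```text
clock: 27.73
tool_pos: [0.4513, -0.1053, 0.1287]
orientation: [-180.0, -0.1, 175.8]
force: [1.0, -0.7, -2.8]
opening: 0.0115
clock: 28.15
tool_pos: [0.4529, -0.1052, 0.1939]
orientation: [180.0, 0.2, 175.8]
force: [0.9, 0.5, -2.6]
opening: 0.0118
row [-0.591, 0.29, 0.021] [0.0, 0.0005, -0.0168]
```

```bash
python3 -m handwheel '[[[-0.06,0.03,0],[0,0,-0.002]],[[-0.16,0.08,0],[0,0,-0.005]],[[-0.26,0.13,0],[0,0,-0.008]],[[-0.36,0.18,0],[0,0,-0.011]],[[-0.46,0.23,0],[0,0,-0.014]]]';python3 -m handwheel '[[[-0.08,0.06,0.01],[0,0,-0.0028]],[[-0.13,0.06,0.01],[0,0,-0.0028]],[[-0.13,0.06,0.01],[0,0,-0.0028]],[[-0.13,0.06,0.01],[0,0,-0.0028]],[[-0.13,0.06,0.01],[0,0,-0.0028]]]'; python3 -c "
from h import *
s=snap('wrist','w10.png');t,r=tool();print(t,r.as_euler('xyz',True));pins(s);hole(s,t,r)
go([.6135,-.056,.19],[180,0,-178.15])"
```

```text
clock: 28.57
tool_pos: [0.5475, -0.0655, 0.1901]
orientation: [-180.0, -0.1, -179.1]
force: [-0.6, -0.2, -1.4]
opening: 0.0116
clock: 28.98
tool_pos: [0.572, -0.054, 0.1889]
orientation: [-180.0, -0.1, -178.2]
force: [0.6, 0.4, -2.2]
opening: 0.0119
[ 0.57198999 -0.05407364  0.18928542] [-1.79997545e+02 -6.48977656e-02 -1.78200996e+02]
pin [230.5 154.5] 35 [ 0.6036 -0.1021  0.1488] [0.008 0.001 0.017]
pin [146.8 173.2] 144 [ 0.6647 -0.0883  0.1476] [0.007 0.008 0.015]
pin [232.6 202.8] 483 [ 0.6023 -0.0682  0.1479] [0.004 0.051 0.014]
 flange z 0.1913 hole [ 0.6239 -0.0864] [12.6 12.7] tool axes [-0.0508 -0.0339 -0.0021] edge x -0.0675 edge y -0.0488
row [-0.207, -0.016, -0.004] [-0.0, -0.0002, -0.0001]
```

```bash
python3 -m handwheel '[[[-0.04,-0.005,0],[0,0,0]],[[-0.1,-0.012,0],[0,0,0]],[[-0.16,-0.012,0],[0,0,0]],[[-0.205,-0.012,0],[0,0,0]],[[-0.205,-0.012,0],[0,0,0]]]'; python3 -m handwheel '[[[0,0,0],[0,0,0]],[[0,0,0],[0,0,0]],[[0,0,0],[0,0,0]]]';python3 -c "
from h import *
s=snap('wrist','w11.png');t,r=tool();print(t,r.as_euler('xyz',True));hole(s,t,r);pins(s,.145)
W=cloud(s);m=(W[...,2]>.125)&(W[...,2]<.134)&(W[...,0]>.6)&(W[...,0]<.7)&(W[...,1]<-.10)&(W[...,1]>-.125);P=W[m]
for y in(-.115,):
  k=abs(P[:,1]-y)<.006;print('beam',y,np.percentile(P[k][:,0],[2,98]).round(4))
"
```

```text
clock: 29.45
tool_pos: [0.6154, -0.055, 0.1896]
orientation: [-180.0, 0.0, -178.2]
force: [0.7, -0.5, -2.7]
opening: 0.0118
clock: 29.7
tool_pos: [0.6135, -0.0549, 0.1898]
orientation: [180.0, -0.0, -178.2]
force: [-0.6, 0.3, -1.5]
opening: 0.0116
[ 0.61353713 -0.05481614  0.18992744] [ 1.79995656e+02  4.33590363e-03 -1.78165854e+02]
 flange z 0.1923 hole [ 0.6653 -0.0872] [12.4 12.7] tool axes [-0.0507 -0.034  -0.0024] edge x -0.0675 edge y -0.049
pin [261.9 154.6] 148 [ 0.6243 -0.1036  0.1517] [0.05  0.002 0.011]
pin [248.1 202.4] 2075 [ 0.6331 -0.0698  0.1498] [0.029 0.052 0.013]
pin [289.8 185.7] 509 [ 0.6049 -0.0825  0.1487] [0.011 0.025 0.012]
pin [292.6 226.3] 146 [ 0.602  -0.0556  0.1551] [0.005 0.023 0.013]
beam -0.115 [0.6524 0.681 ]
```

```bash
python3 -m handwheel '[[[0,0,0.04],[0,0,0]],[[0,0,0.07],[0,0,0]],[[0,0,0.1],[0,0,0]],[[0,0,0.1],[0,0,0]],[[0,0,0.1],[0,0,0]]]'; python3 -m handwheel '[[[0,0,0.03],[0,0,0]],[[0,0,0.06],[0,0,0]],[[0,0,0.08],[0,0,0]],[[0,0,0.1],[0,0,0]],[[0,0,0.1],[0,0,0]]]';python3 -c "
from h import *
s=snap('wrist','w8.png');t,r=tool();print(t,r.as_euler('xyz',True))
hole(s,t,r)"
```

```text
clock: 30.17
tool_pos: [0.6135, -0.0548, 0.1689]
orientation: [-180.0, -0.1, -178.2]
force: [1.0, 0.4, -2.7]
opening: 0.0123
clock: 30.58
tool_pos: [0.6133, -0.0548, 0.1485]
orientation: [-180.0, -0.1, -178.2]
force: [-0.8, -0.2, -3.1]
opening: 0.0118
[ 0.61359235 -0.05484348  0.14903107] [-1.79989813e+02 -6.91435813e-02 -1.78171223e+02]
 flange z 0.1509 hole [ 0.664 -0.088] [15.1 14.3] tool axes [-0.0493 -0.0348 -0.0019] edge x -0.0672 edge y -0.0488
```

Pins engaged with no force. I'll finish lowering, release and retreat upward.

```bash
python3 -m handwheel '[[[0,0,0.02],[0,0,0]],[[0,0,0.04],[0,0,0]],[[0,0,0.06],[0,0,0]],[[0,0,0.068],[0,0,0]],[[0,0,0.068],[0,0,0]]]'; python3 -m handwheel '[[[0,0,0.005],[0,0,0]],[[0,0,0.01],[0,0,0]],[[0,0,0.01],[0,0,0]],[[0,0,0.01],[0,0,0]],[[0,0,0.01],[0,0,0]]]';python3 -c "
from h import *
s=snap('wrist');t,r=tool();print(t)
hole(s,t,r)";python3 -m handwheel '[[[0,0,0],[0,0,0]],[[0,0,0],[0,0,0]],[[0,0,0],[0,0,0]],[[0,0,0],[0,0,0]],[[0,0,0],[0,0,0]]]' 0; python3 -m handwheel '[[[0,0,-0.03],[0,0,0]],[[0,0,-0.1],[0,0,0]],[[0,0,-0.2],[0,0,0]],[[0,0,-0.3],[0,0,0]],[[0,0,-0.4],[0,0,0]]]';python3 -m handwheel '[[[0.1,-0.1,0],[0,0,0]],[[0.2,-0.2,0],[0,0,0]],[[0.3,-0.3,0],[0,0,0]],[[0.4,-0.4,0],[0,0,0]],[[0.4,-0.4,0],[0,0,0]]]'; python3 -c "
from h import *
import warnings;warnings.simplefilter('ignore')
t=snap('top','t9.png');s=snap('scene','s9.png')
a=cv2.resize(t['color'][110:210,180:380,::-1],None,fx=3.9,fy=3.9);b=cv2.resize(s['color'][200:310,190:400,::-1],None,fx=3.71,fy=3.71);n=min(a.shape[1],b.shape[1])
c=np.vstack([a[:,:n],b[:,:n]]);print(c.shape);cv2.imwrite('pics/c9.png',cv2.resize(c,(700,int(c.shape[0]*700/n))))
for p in((.613,-.055),(.609,.069),(.606,.195)): handle(t,p,.086,.05);handle(s,p,.086,.05)
for n,p in(('orange',(.64,-.055)),('blue',(.64,.07)),('green',(.64,.195))): caddy(t,n,.086,near=p,rad=.075)
"
```

```text
clock: 31.05
tool_pos: [0.6136, -0.0548, 0.1355]
orientation: [-180.0, -0.1, -178.2]
force: [-0.5, -0.4, -3.2]
opening: 0.0117
clock: 31.47
tool_pos: [0.614, -0.0547, 0.1343]
orientation: [180.0, 0.0, -178.2]
force: [0.1, 0.3, -3.2]
opening: 0.0118
[ 0.61405253 -0.05477333  0.13427199]
 flange z 0.1368 hole [ 0.6657 -0.0871] [11.9 12.6] tool axes [-0.0506 -0.034  -0.0025] edge x -0.0675 edge y -0.0565
clock: 31.93
tool_pos: [0.6142, -0.0548, 0.1345]
orientation: [-180.0, 0.0, -178.2]
force: [0.4, -0.3, -0.3]
opening: 0.0396
clock: 32.35
tool_pos: [0.614, -0.0548, 0.2155]
orientation: [-180.0, 0.0, -178.2]
force: [-0.3, -0.2, -0.2]
opening: 0.0437
clock: 32.77
tool_pos: [0.5336, -0.1397, 0.2152]
orientation: [-180.0, 0.0, -178.3]
force: [0.1, 0.7, -0.9]
opening: 0.0437
(798, 779, 3)
handle 0 [0. 0.] [0. 0.] z nan yaw -90.0
handle 83 [ 0.6129 -0.0511] [11.7 59.9] z 0.1769 yaw 2.1
handle 0 [0. 0.] [0. 0.] z nan yaw -90.0
handle 87 [0.6096 0.0726] [11.  57.6] z 0.1769 yaw 2.0
handle 61 [0.5996 0.2002] [11.6 48.5] z 0.1766 yaw 0.1
handle 96 [0.6051 0.1974] [10.7 60.7] z 0.1769 yaw 2.3
orange npix 14 rect c [ 0.5783 -0.0678] [ 4.3 51.9] z 0.1294 handle c [0. 0.] [0. 0.] 0.0 z nan yaw~ -6.7 rectyaw 2.1
blue npix 0 rect c [0. 0.] [0. 0.] z nan handle c [0. 0.] [0. 0.] 0.0 z nan yaw~ 0.0 rectyaw 0.0
green npix 4 rect c [0.6059 0.2395] [92.1  2.1] z 0.134 handle c [0.5995 0.2085] [31.9 12. ] 88.88028717041016 z 0.176 yaw~ 78.4 rectyaw 39.0
```

View pics/c9.png

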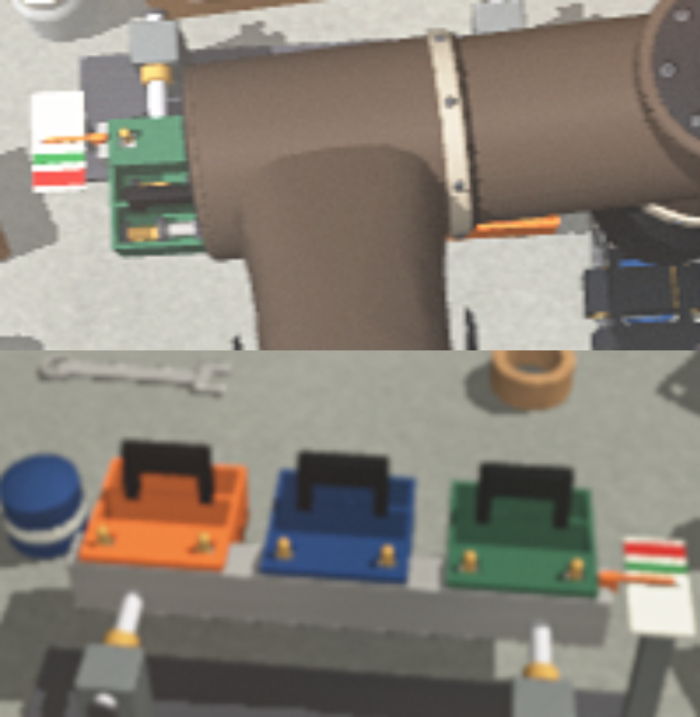

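All three hang with the pins showing through both holes, and the pointer is at rest at (640,578). Tug test on orange next; baseline for the pointer first.

```bash
cat >> h.py <<'E'
def rail():
    s=snap('scene');W=cloud(s);h=cv2.cvtColor(s['color'],cv2.COLOR_RGB2HSV)
    m=(h[...,0]<16)&(h[...,1]>130)&(h[...,2]>110)&(W[...,0]>.60)&(W[...,0]<.69)&(W[...,1]>.235)&(W[...,1]<.30)&(W[...,2]>.12)
    v,u=np.where(m);o=get_obs()
    K=s['intrinsics'];Rm=cv2.Rodrigues(np.array(s['rvec'],float))[0];C=-Rm.T@np.array(s['tvec']).ravel()
    d=Rm.T@np.linalg.inv(K)@np.array([u.mean(),v.mean(),1]);p=C+d*(.139-C[2])/d[2]
    print('pointer n',m.sum(),'uv',u.mean().round(2),v.mean().round(2),'ray',p.round(4),'TCP',np.round(o['tool_pos'],4),'F',np.round(o['force'],1),'open',round(o['opening'],4),'t',round(o['clock'],2))
E
python3 -m handwheel '[[[-0.1,0.1,0],[0,0,0]],[[-0.2,0.2,0],[0,0,0]],[[-0.3,0.3,0],[0,0,0]],[[-0.4,0.4,0],[0,0,0]],[[-0.4,0.41,0],[0,0,0]]]';python3 -m handwheel '[[[0,0,0],[0,0,0]],[[0,0,0],[0,0,0]],[[0,0,0],[0,0,0]]]'; python3 -c "
from h import *
rail();s=snap('wrist');handle(s,(.612,-.054),.0845)
go([.612,-.054,.134],[180,0,-178.15])"
```

```text
clock: 33.28
tool_pos: [0.6174, -0.0492, 0.2135]
orientation: [-180.0, 0.0, -178.0]
force: [0.2, -1.1, 0.5]
opening: 0.0439
clock: 33.53
tool_pos: [0.6137, -0.0528, 0.2141]
orientation: [-180.0, -0.0, -178.2]
force: [-0.2, -0.7, 0.3]
opening: 0.0437
pointer n 87 uv 380.91 264.0 ray [0.6474 0.2751 0.139 ] TCP [ 0.6136 -0.0531  0.2143] F [-0.1  0.   0.6] open 0.0437 t 33.58
handle 1415 [ 0.6085 -0.0543] [11.4 62.9] z 0.1777 yaw 1.8
row [0.008, -0.003, 0.402] [0.0, 0.0001, -0.0001]
```

```bash
python3 -m handwheel '[[[0.022,-0.005,0.1],[0,0,0]],[[0.022,-0.005,0.22],[0,0,0]],[[0.022,-0.005,0.32],[0,0,0]],[[0.022,-0.005,0.4],[0,0,0]],[[0.022,-0.005,0.405],[0,0,0]]]';python3 -m handwheel '[[[0,0,0],[0,0,0]],[[0,0,0],[0,0,0]],[[0,0,0],[0,0,0]],[[0,0,0],[0,0,0]],[[0,0,0],[0,0,0]]]' 1; python3 -m handwheel '[[[0,0,0],[0,0,0]],[[0,0,0],[0,0,0]],[[0,0,0],[0,0,0]],[[0,0,0],[0,0,0]],[[0,0,0],[0,0,0]]]';python3 -c "
from h import *
s=snap('scene');W=cloud(s);h=cv2.cvtColor(s['color'],cv2.COLOR_RGB2HSV)
m=(h[...,0]<20)&(h[...,1]>130)&(h[...,2]>110)&(W[...,0]>.60)&(W[...,0]<.69)&(W[...,1]>.235)&(W[...,1]<.30)&(W[...,2]>.12)
v,u=np.where(m)
for a in range(v.min(),v.max()+1):
  k=v==a; 
  if k.any(): print(a,u[k].min(),u[k].max(),k.sum(),np.median(h[v[k],u[k]],0),W[v[k],u[k]].mean(0).round(3))
"
```

```text
clock: 34.05
tool_pos: [0.6072, -0.0546, 0.1302]
orientation: [-180.0, -0.3, -178.2]
force: [-1.2, -0.5, -0.3]
opening: 0.0435
clock: 34.47
tool_pos: [0.61, -0.0539, 0.1342]
orientation: [180.0, 0.1, -178.2]
force: [0.2, 0.4, -0.9]
opening: 0.0159
clock: 34.88
tool_pos: [0.6106, -0.0539, 0.1348]
orientation: [-180.0, 0.2, -178.1]
force: [-1.6, -0.6, 6.3]
opening: 0.0126
258 378 387 10 [  2.  160.  228.5] [0.625 0.28  0.135]
259 377 391 15 [  1. 195. 226.] [0.627 0.284 0.134]
260 378 391 14 [  1.  191.5 223.5] [0.631 0.284 0.135]
261 389 391 3 [  3. 139. 222.] [0.631 0.297 0.133]
266 363 363 1 [ 19. 136. 154.] [0.66  0.235 0.142]
267 370 376 7 [ 11. 172. 242.] [0.658 0.258 0.139]
268 370 387 18 [ 10.5 163.  221. ] [0.659 0.27  0.138]
269 370 391 14 [ 10.  166.5 186. ] [0.658 0.277 0.135]
270 370 374 5 [ 10. 159. 168.] [0.661 0.256 0.131]
271 374 374 1 [ 11. 143. 166.] [0.66  0.261 0.128]
```

```bash
sed -i 's/m=(h\[...,0\]<16)&(h\[...,1\]>130)&(h\[...,2\]>110)&(W\[...,0\]>.60)/m=(h[...,0]>=6)\&(h[...,0]<16)\&(h[...,1]>130)\&(h[...,2]>110)\&(W[...,0]>.60)/; s/(W\[...,1\]>.235)&(W\[...,1\]<.30)/(W[...,1]>.245)\&(W[...,1]<.30)/' h.py
python3 -c "
from h import *
rail()"
python3 -m handwheel '[[[0.008,0,0],[0,0,0]],[[0.016,0,0],[0,0,0]],[[0.024,0,0],[0,0,0]],[[0.032,0,0],[0,0,0]],[[0.04,0,0],[0,0,0]]]';python3 -m handwheel '[[[0,0,0],[0,0,0]],[[0,0,0],[0,0,0]]]';python3 -c "
from h import *
rail();pins(snap('scene'),.14)"
```

```text
pointer n 45 uv 377.8 268.44 ray [0.6612 0.2679 0.139 ] TCP [ 0.6106 -0.0539  0.1348] F [-1.3  0.5  6.7] open 0.0123 t 34.98
clock: 35.4
tool_pos: [0.6032, -0.054, 0.1341]
orientation: [180.0, 0.2, -178.1]
force: [6.4, 0.5, 3.8]
opening: 0.0126
clock: 35.57
tool_pos: [0.603, -0.054, 0.1341]
orientation: [180.0, 0.2, -178.1]
force: [6.2, 0.5, 4.4]
opening: 0.0125
pointer n 46 uv 376.67 265.85 ray [0.654  0.2657 0.139 ] TCP [ 0.603  -0.054   0.1341] F [ 4.6 -0.2  6.2] open 0.0125 t 35.62
pin [251.9 237.3] 34 [ 0.6097 -0.0241  0.1491] [0.008 0.012 0.017]
pin [281.7 239.3] 26 [0.608  0.0469 0.1494] [0.005 0.012 0.017]
pin [294.5 237.6] 8 [0.6053 0.0768 0.1559] [0.003 0.012 0.003]
pin [304.4 240.8] 26 [0.6064 0.1001 0.1494] [0.005 0.01  0.018]
pin [335.2 243.4] 30 [0.6046 0.1716 0.1476] [0.006 0.01  0.017]
pin [342.2 240.8] 10 [0.6025 0.187  0.156 ] [0.003 0.016 0.004]
pin [358.8 244.2] 25 [0.6027 0.2254 0.1496] [0.005 0.01  0.017]
pin [221.4 252.3] 17 [ 0.6625 -0.0849  0.1463] [0.007 0.007 0.012]
pin [251.5 254.2] 18 [ 0.6609 -0.0149  0.1472] [0.005 0.007 0.013]
pin [275.3 255.9] 17 [0.6592 0.0396 0.1471] [0.007 0.007 0.012]
pin [306. 258.] 15 [0.6572 0.1089 0.1472] [0.008 0.005 0.011]
pin [330.7 260.2] 18 [0.6556 0.164  0.1457] [0.006 0.007 0.013]
pin [362.5 262. ] 18 [0.6538 0.2338 0.1472] [0.005 0.007 0.012]
```

```bash
python3 -m handwheel '[[[0.007,0,0],[0,0,0]],[[0.014,0,0],[0,0,0]],[[0.021,0,0],[0,0,0]],[[0.028,0,0],[0,0,0]],[[0.034,0,0],[0,0,0]]]';python3 -m handwheel '[[[0,0,0],[0,0,0]],[[0,0,0],[0,0,0]]]';python3 -c "
from h import *
rail()"
```

```text
clock: 36.08
tool_pos: [0.5975, -0.0541, 0.1341]
orientation: [180.0, 0.3, -178.1]
force: [10.4, -1.3, 0.5]
opening: 0.0128
clock: 36.25
tool_pos: [0.5974, -0.0541, 0.1341]
orientation: [180.0, 0.3, -178.1]
force: [8.6, -1.4, 2.3]
opening: 0.0124
pointer n 47 uv 377.09 264.15 ray [0.6489 0.2667 0.139 ] TCP [ 0.5975 -0.0541  0.1341] F [ 9.2 -1.4  3. ] open 0.0126 t 36.3
```

Pointer 12–13 mm, force about 10.5 N: in the green. I'll add a hair and hold for 2.9 s.

```bash
python3 -m handwheel '[[[0.004,0,0],[0,0,0]],[[0.004,0,0],[0,0,0]],[[0.004,0,0],[0,0,0]],[[0.004,0,0],[0,0,0]],[[0.004,0,0],[0,0,0]]]';python3 -m handwheel '[[[0,0,0],[0,0,0]],[[0,0,0],[0,0,0]],[[0,0,0],[0,0,0]],[[0,0,0],[0,0,0]],[[0,0,0],[0,0,0]]]';python3 -m handwheel '[[[0,0,0],[0,0,0]],[[0,0,0],[0,0,0]],[[0,0,0],[0,0,0]],[[0,0,0],[0,0,0]],[[0,0,0],[0,0,0]]]';python3 -c "
from h import *
rail()
";python3 -m handwheel '[[[0,0,0],[0,0,0]],[[0,0,0],[0,0,0]],[[0,0,0],[0,0,0]],[[0,0,0],[0,0,0]],[[0,0,0],[0,0,0]]]';python3 -m handwheel '[[[0,0,0],[0,0,0]],[[0,0,0],[0,0,0]],[[0,0,0],[0,0,0]],[[0,0,0],[0,0,0]],[[0,0,0],[0,0,0]]]';python3 -m handwheel '[[[0,0,0],[0,0,0]],[[0,0,0],[0,0,0]],[[0,0,0],[0,0,0]],[[0,0,0],[0,0,0]],[[0,0,0],[0,0,0]]]';python3 -m handwheel '[[[0,0,0],[0,0,0]],[[0,0,0],[0,0,0]],[[0,0,0],[0,0,0]],[[0,0,0],[0,0,0]],[[0,0,0],[0,0,0]]]';python3 -c "
from h import *
rail()
"
```

```text
clock: 36.72
tool_pos: [0.5968, -0.0541, 0.1341]
orientation: [180.0, 0.3, -178.1]
force: [10.0, -1.8, 2.4]
opening: 0.0126
clock: 37.13
tool_pos: [0.5969, -0.0541, 0.1341]
orientation: [180.0, 0.3, -178.1]
force: [9.9, -1.4, 1.5]
opening: 0.0125
clock: 37.55
tool_pos: [0.5969, -0.0541, 0.1341]
orientation: [180.0, 0.3, -178.1]
force: [10.5, -0.9, 1.0]
opening: 0.0128
pointer n 47 uv 377.02 263.91 ray [0.6482 0.2666 0.139 ] TCP [ 0.5968 -0.0542  0.1341] F [10.6 -0.7  2.8] open 0.0123 t 37.6
clock: 38.02
tool_pos: [0.5968, -0.0542, 0.1341]
orientation: [180.0, 0.3, -178.1]
force: [9.2, -1.2, 2.2]
opening: 0.0125
clock: 38.43
tool_pos: [0.5969, -0.0542, 0.1341]
orientation: [180.0, 0.3, -178.1]
force: [9.5, -1.4, 1.9]
opening: 0.0127
clock: 38.85
tool_pos: [0.5968, -0.0542, 0.1341]
orientation: [180.0, 0.3, -178.1]
force: [10.1, -1.6, 2.0]
opening: 0.0126
clock: 39.27
tool_pos: [0.5969, -0.0541, 0.1341]
orientation: [180.0, 0.3, -178.1]
force: [10.0, -1.5, 1.1]
opening: 0.0128
pointer n 47 uv 377.02 263.91 ray [0.6482 0.2666 0.139 ] TCP [ 0.5968 -0.0542  0.1341] F [ 9.7 -2.1  1.8] open 0.0124 t 39.32
```

```bash
python3 -m handwheel '[[[-0.015,0,0],[0,0,0]],[[-0.03,0,0],[0,0,0]],[[-0.045,0,0],[0,0,0]],[[-0.06,0,0],[0,0,0]],[[-0.07,0,0],[0,0,0]]]';python3 -m handwheel '[[[-0.006,0,0],[0,0,0]],[[-0.013,0,0],[0,0,0]],[[-0.013,0,0],[0,0,0]],[[-0.013,0,0],[0,0,0]],[[-0.013,0,0],[0,0,0]]]';python3 -c "
from h import *
rail()
";python3 -m handwheel '[[[0,0,0],[0,0,0]],[[0,0,0],[0,0,0]],[[0,0,0],[0,0,0]],[[0,0,0],[0,0,0]],[[0,0,0],[0,0,0]]]' 0;python3 -m handwheel '[[[0,0,-0.05],[0,0,0]],[[0,0,-0.15],[0,0,0]],[[0,0,-0.25],[0,0,0]],[[0,0,-0.35],[0,0,0]],[[0,0,-0.4],[0,0,0]]]';python3 -m handwheel '[[[0.02,0.15,0],[0,0,0]],[[0.02,0.3,0],[0,0,0]],[[0.02,0.45,0],[0,0,0]],[[0.02,0.6,0],[0,0,0]],[[0.02,0.625,0],[0,0,0]]]';python3 -m handwheel '[[[0,0,0],[0,0,0]],[[0,0,0],[0,0,0]],[[0,0,0],[0,0,0]]]';python3 -c "
from h import *
rail();s=snap('wrist');handle(s,(.608,.07),.0845);handle(s,(.612,-.054),.0845)
go([.606,.07,.133],[180,0,-178.15])"
```

```text
clock: 39.73
tool_pos: [0.6086, -0.0539, 0.134]
orientation: [-180.0, 0.1, -178.1]
force: [-0.5, 1.7, 9.5]
opening: 0.0126
clock: 40.15
tool_pos: [0.6097, -0.0539, 0.1341]
orientation: [-180.0, -0.0, -178.2]
force: [-4.0, 1.6, 13.3]
opening: 0.0128
pointer n 46 uv 377.7 268.39 ray [0.6611 0.2677 0.139 ] TCP [ 0.6098 -0.0539  0.1341] F [-3.3  1.7 12.7] open 0.0127 t 40.2
clock: 40.62
tool_pos: [0.6099, -0.054, 0.1324]
orientation: [-180.0, -0.1, -178.2]
force: [-0.4, -0.0, -0.3]
opening: 0.04
clock: 41.03
tool_pos: [0.6116, -0.054, 0.2165]
orientation: [-180.0, 0.2, -178.1]
force: [-0.0, 0.6, 0.3]
opening: 0.0438
clock: 41.45
tool_pos: [0.6023, 0.0745, 0.2132]
orientation: [180.0, 0.0, -178.0]
force: [-0.7, 0.6, 0.5]
opening: 0.0434
clock: 41.7
tool_pos: [0.6024, 0.0702, 0.2131]
orientation: [-180.0, -0.0, -178.2]
force: [0.6, -0.4, -0.2]
opening: 0.0439
pointer n 47 uv 377.57 268.34 ray [0.661  0.2674 0.139 ] TCP [0.6025 0.07   0.2131] F [-0.8  0.7  0.6] open 0.0438 t 41.75
handle 1465 [0.6049 0.0706] [12.1 63.6] z 0.1777 yaw 2.1
handle 1652 [ 0.6089 -0.0526] [11.7 61.5] z 0.1775 yaw 1.8
row [-0.018, -0.0, 0.401] [-0.0, -0.0, -0.0002]
```

```bash
python3 -m handwheel '[[[-0.018,0.002,0.1],[0,0,0]],[[-0.018,0.002,0.22],[0,0,0]],[[-0.018,0.002,0.32],[0,0,0]],[[-0.018,0.002,0.4],[0,0,0]],[[-0.018,0.002,0.402],[0,0,0]]]';python3 -m handwheel '[[[0,0,0],[0,0,0]],[[0,0,0],[0,0,0]],[[0,0,0],[0,0,0]],[[0,0,0],[0,0,0]],[[0,0,0],[0,0,0]]]' 1; python3 -m handwheel '[[[0,0,0],[0,0,0]],[[0,0,0],[0,0,0]],[[0,0,0],[0,0,0]],[[0,0,0],[0,0,0]],[[0,0,0],[0,0,0]]]';python3 -c "
from h import *
rail()"
python3 -m handwheel '[[[0.008,0,0],[0,0,0]],[[0.016,0,0],[0,0,0]],[[0.024,0,0],[0,0,0]],[[0.032,0,0],[0,0,0]],[[0.04,0,0],[0,0,0]]]';python3 -m handwheel '[[[0,0,0],[0,0,0]],[[0,0,0],[0,0,0]]]';python3 -c "
from h import *
rail()"
```

```text
clock: 42.22
tool_pos: [0.604, 0.0699, 0.1292]
orientation: [-179.9, -0.3, -178.3]
force: [-1.0, -0.2, 0.2]
opening: 0.0439
clock: 42.63
tool_pos: [0.6066, 0.0716, 0.1338]
orientation: [180.0, 0.1, -178.2]
force: [0.6, 0.8, -0.5]
opening: 0.0159
clock: 43.05
tool_pos: [0.6071, 0.0716, 0.1345]
orientation: [180.0, 0.2, -178.1]
force: [-1.5, -0.8, 6.4]
opening: 0.0125
pointer n 47 uv 377.57 268.34 ray [0.661  0.2674 0.139 ] TCP [0.6071 0.0716 0.1345] F [-0.9 -0.4  5.8] open 0.0122 t 43.1
clock: 43.52
tool_pos: [0.5997, 0.0715, 0.1338]
orientation: [180.0, 0.2, -178.1]
force: [7.4, -1.3, 4.2]
opening: 0.0125
clock: 43.68
tool_pos: [0.5996, 0.0715, 0.1338]
orientation: [180.0, 0.2, -178.1]
force: [5.4, -1.2, 4.9]
opening: 0.0125
pointer n 47 uv 377.32 265.87 ray [0.6539 0.2671 0.139 ] TCP [0.5996 0.0715 0.1338] F [ 4.7 -1.9  5.1] open 0.0125 t 43.73
```

Same behaviour as orange. I'll draw 7.5 mm further, hold, and ease back.

```bash
python3 -m handwheel '[[[0.008,0,0],[0,0,0]],[[0.016,0,0],[0,0,0]],[[0.024,0,0],[0,0,0]],[[0.032,0,0],[0,0,0]],[[0.038,0,0],[0,0,0]]]';python3 -m handwheel '[[[0,0,0],[0,0,0]],[[0,0,0],[0,0,0]]]';python3 -c "
from h import *
rail()
";python3 -m handwheel '[[[0,0,0],[0,0,0]],[[0,0,0],[0,0,0]],[[0,0,0],[0,0,0]],[[0,0,0],[0,0,0]],[[0,0,0],[0,0,0]]]';python3 -m handwheel '[[[0,0,0],[0,0,0]],[[0,0,0],[0,0,0]],[[0,0,0],[0,0,0]],[[0,0,0],[0,0,0]],[[0,0,0],[0,0,0]]]';python3 -m handwheel '[[[0,0,0],[0,0,0]],[[0,0,0],[0,0,0]],[[0,0,0],[0,0,0]],[[0,0,0],[0,0,0]],[[0,0,0],[0,0,0]]]';python3 -m handwheel '[[[0,0,0],[0,0,0]],[[0,0,0],[0,0,0]],[[0,0,0],[0,0,0]],[[0,0,0],[0,0,0]],[[0,0,0],[0,0,0]]]';python3 -m handwheel '[[[0,0,0],[0,0,0]],[[0,0,0],[0,0,0]],[[0,0,0],[0,0,0]],[[0,0,0],[0,0,0]],[[0,0,0],[0,0,0]]]';python3 -m handwheel '[[[0,0,0],[0,0,0]],[[0,0,0],[0,0,0]],[[0,0,0],[0,0,0]],[[0,0,0],[0,0,0]],[[0,0,0],[0,0,0]]]';python3 -c "
from h import *
rail()
"
```

```text
clock: 44.15
tool_pos: [0.5932, 0.0714, 0.1338]
orientation: [180.0, 0.3, -178.1]
force: [11.5, -2.5, 1.3]
opening: 0.0125
clock: 44.32
tool_pos: [0.5932, 0.0714, 0.1338]
orientation: [180.0, 0.3, -178.1]
force: [10.1, -1.3, 2.1]
opening: 0.0127
pointer n 49 uv 377.24 263.92 ray [0.6482 0.2671 0.139 ] TCP [0.5932 0.0714 0.1338] F [10.4 -2.   2. ] open 0.0128 t 44.37
clock: 44.78
tool_pos: [0.5933, 0.0714, 0.1338]
orientation: [180.0, 0.3, -178.1]
force: [10.0, -2.0, 1.6]
opening: 0.0124
clock: 45.2
tool_pos: [0.5933, 0.0714, 0.1338]
orientation: [180.0, 0.3, -178.1]
force: [10.2, -1.8, 3.3]
opening: 0.0122
clock: 45.62
tool_pos: [0.5933, 0.0714, 0.1338]
orientation: [180.0, 0.3, -178.1]
force: [10.3, -2.5, 2.3]
opening: 0.0124
clock: 46.03
tool_pos: [0.5933, 0.0714, 0.1338]
orientation: [180.0, 0.3, -178.1]
force: [9.3, -1.9, 1.6]
opening: 0.0124
clock: 46.45
tool_pos: [0.5933, 0.0714, 0.1338]
orientation: [180.0, 0.3, -178.1]
force: [8.9, -2.4, 2.4]
opening: 0.0123
clock: 46.87
tool_pos: [0.5933, 0.0714, 0.1338]
orientation: [180.0, 0.3, -178.1]
force: [10.4, -2.9, 1.1]
opening: 0.0125
pointer n 46 uv 377.07 263.96 ray [0.6483 0.2667 0.139 ] TCP [0.5933 0.0714 0.1338] F [10.1 -1.8  1.9] open 0.0124 t 46.92
```

```bash
python3 -m handwheel '[[[-0.015,0,0],[0,0,0]],[[-0.03,0,0],[0,0,0]],[[-0.045,0,0],[0,0,0]],[[-0.06,0,0],[0,0,0]],[[-0.07,0,0],[0,0,0]]]';python3 -m handwheel '[[[-0.004,0,0],[0,0,0]],[[-0.009,0,0],[0,0,0]],[[-0.009,0,0],[0,0,0]],[[-0.009,0,0],[0,0,0]],[[-0.009,0,0],[0,0,0]]]';python3 -c "
from h import *
rail()
";python3 -m handwheel '[[[0,0,0],[0,0,0]],[[0,0,0],[0,0,0]],[[0,0,0],[0,0,0]],[[0,0,0],[0,0,0]],[[0,0,0],[0,0,0]]]' 0;python3 -m handwheel '[[[0,0,-0.05],[0,0,0]],[[0,0,-0.15],[0,0,0]],[[0,0,-0.25],[0,0,0]],[[0,0,-0.35],[0,0,0]],[[0,0,-0.4],[0,0,0]]]';python3 -m handwheel '[[[0.0,0.15,0],[0,0,0]],[[0.0,0.3,0],[0,0,0]],[[0.0,0.45,0],[0,0,0]],[[0.01,0.6,0],[0,0,0]],[[0.01,0.625,0],[0,0,0]]]';python3 -m handwheel '[[[0,0,0],[0,0,0]],[[0,0,0],[0,0,0]],[[0,0,0],[0,0,0]]]';python3 -c "
from h import *
rail();s=snap('wrist');handle(s,(.602,.197),.0845);handle(s,(.605,.07),.0845)
go([.6015,.197,.132],[180,0,-178.15])"
```

```text
clock: 47.33
tool_pos: [0.6054, 0.0717, 0.1338]
orientation: [180.0, 0.1, -178.1]
force: [-0.8, 1.1, 10.7]
opening: 0.0126
clock: 47.75
tool_pos: [0.6061, 0.0717, 0.1339]
orientation: [180.0, 0.0, -178.1]
force: [-3.0, 0.5, 11.5]
opening: 0.0123
pointer n 47 uv 377.62 268.4 ray [0.6612 0.2675 0.139 ] TCP [0.6061 0.0717 0.1339] F [-2.8  0.  11.3] open 0.0125 t 47.8
clock: 48.22
tool_pos: [0.6057, 0.0713, 0.132]
orientation: [-180.0, -0.1, -178.2]
force: [0.3, 0.7, 0.8]
opening: 0.0397
clock: 48.63
tool_pos: [0.6074, 0.0716, 0.2161]
orientation: [180.0, 0.2, -178.2]
force: [0.9, 0.5, 0.3]
opening: 0.044
clock: 49.05
tool_pos: [0.5999, 0.2, 0.2125]
orientation: [180.0, -0.0, -178.0]
force: [0.1, -0.4, 0.1]
opening: 0.0436
clock: 49.3
tool_pos: [0.6002, 0.1955, 0.2127]
orientation: [-180.0, -0.0, -178.2]
force: [0.2, -0.1, 0.8]
opening: 0.0435
pointer n 46 uv 377.67 268.39 ray [0.6611 0.2676 0.139 ] TCP [0.6003 0.1953 0.2128] F [-0.3 -1.1 -0.5] open 0.0443 t 49.35
handle 1427 [0.6011 0.1954] [11.6 62.4] z 0.1776 yaw 2.2
handle 1641 [0.6051 0.0725] [12.3 60.5] z 0.1775 yaw 1.7
row [-0.006, 0.009, 0.404] [-0.0, -0.0, -0.0002]
```

Green, same procedure.

```bash
python3 -m handwheel '[[[-0.008,0.001,0.1],[0,0,0]],[[-0.008,0.001,0.22],[0,0,0]],[[-0.008,0.001,0.32],[0,0,0]],[[-0.008,0.001,0.4],[0,0,0]],[[-0.008,0.001,0.402],[0,0,0]]]';python3 -m handwheel '[[[0,0,0],[0,0,0]],[[0,0,0],[0,0,0]],[[0,0,0],[0,0,0]],[[0,0,0],[0,0,0]],[[0,0,0],[0,0,0]]]' 1; python3 -m handwheel '[[[0,0,0],[0,0,0]],[[0,0,0],[0,0,0]],[[0,0,0],[0,0,0]],[[0,0,0],[0,0,0]],[[0,0,0],[0,0,0]]]';python3 -c "
from h import *
rail()"
python3 -m handwheel '[[[0.008,0,0],[0,0,0]],[[0.016,0,0],[0,0,0]],[[0.024,0,0],[0,0,0]],[[0.032,0,0],[0,0,0]],[[0.04,0,0],[0,0,0]]]';python3 -m handwheel '[[[0,0,0],[0,0,0]],[[0,0,0],[0,0,0]]]';python3 -c "
from h import *
rail()"
```

```text
clock: 49.82
tool_pos: [0.6001, 0.1946, 0.1288]
orientation: [-179.9, -0.3, -178.3]
force: [-0.9, -0.9, -0.4]
opening: 0.0438
clock: 50.23
tool_pos: [0.6024, 0.1968, 0.1334]
orientation: [180.0, 0.1, -178.2]
force: [-0.1, -0.2, 0.0]
opening: 0.0162
clock: 50.65
tool_pos: [0.6028, 0.1968, 0.134]
orientation: [180.0, 0.1, -178.1]
force: [-1.2, -1.4, 6.2]
opening: 0.0126
pointer n 47 uv 377.66 268.38 ray [0.6611 0.2676 0.139 ] TCP [0.6028 0.1968 0.134 ] F [-1.4 -0.5  5.9] open 0.0127 t 50.7
clock: 51.12
tool_pos: [0.5953, 0.1967, 0.1333]
orientation: [180.0, 0.2, -178.1]
force: [6.7, -1.1, 4.1]
opening: 0.0126
clock: 51.28
tool_pos: [0.5952, 0.1967, 0.1333]
orientation: [180.0, 0.2, -178.1]
force: [5.6, -1.5, 5.4]
opening: 0.0124
pointer n 49 uv 376.59 265.76 ray [0.6537 0.2655 0.139 ] TCP [0.5952 0.1966 0.1333] F [ 5.2 -1.6  5.2] open 0.0126 t 51.33
```

```bash
python3 -m handwheel '[[[0.008,0,0],[0,0,0]],[[0.016,0,0],[0,0,0]],[[0.024,0,0],[0,0,0]],[[0.032,0,0],[0,0,0]],[[0.038,0,0],[0,0,0]]]';python3 -m handwheel '[[[0,0,0],[0,0,0]],[[0,0,0],[0,0,0]]]';python3 -c "
from h import *
rail()
";python3 -m handwheel '[[[0,0,0],[0,0,0]],[[0,0,0],[0,0,0]],[[0,0,0],[0,0,0]],[[0,0,0],[0,0,0]],[[0,0,0],[0,0,0]]]';python3 -m handwheel '[[[0,0,0],[0,0,0]],[[0,0,0],[0,0,0]],[[0,0,0],[0,0,0]],[[0,0,0],[0,0,0]],[[0,0,0],[0,0,0]]]';python3 -m handwheel '[[[0,0,0],[0,0,0]],[[0,0,0],[0,0,0]],[[0,0,0],[0,0,0]],[[0,0,0],[0,0,0]],[[0,0,0],[0,0,0]]]';python3 -m handwheel '[[[0,0,0],[0,0,0]],[[0,0,0],[0,0,0]],[[0,0,0],[0,0,0]],[[0,0,0],[0,0,0]],[[0,0,0],[0,0,0]]]';python3 -m handwheel '[[[0,0,0],[0,0,0]],[[0,0,0],[0,0,0]],[[0,0,0],[0,0,0]],[[0,0,0],[0,0,0]],[[0,0,0],[0,0,0]]]';python3 -m handwheel '[[[0,0,0],[0,0,0]],[[0,0,0],[0,0,0]],[[0,0,0],[0,0,0]],[[0,0,0],[0,0,0]],[[0,0,0],[0,0,0]]]';python3 -c "
from h import *
rail()
"
```

```text
clock: 51.75
tool_pos: [0.5888, 0.1966, 0.1333]
orientation: [179.9, 0.3, -178.1]
force: [11.0, -2.4, 0.9]
opening: 0.0128
clock: 51.92
tool_pos: [0.5887, 0.1966, 0.1333]
orientation: [179.9, 0.3, -178.1]
force: [10.8, -2.9, 1.6]
opening: 0.0128
pointer n 44 uv 376.77 263.82 ray [0.648  0.2661 0.139 ] TCP [0.5888 0.1966 0.1333] F [10.9 -2.1  1.4] open 0.0129 t 51.97
clock: 52.38
tool_pos: [0.5888, 0.1966, 0.1333]
orientation: [179.9, 0.3, -178.1]
force: [10.3, -2.1, 2.2]
opening: 0.0122
clock: 52.8
tool_pos: [0.5888, 0.1966, 0.1333]
orientation: [179.9, 0.3, -178.1]
force: [11.7, -1.7, 2.1]
opening: 0.0128
clock: 53.22
tool_pos: [0.5888, 0.1965, 0.1333]
orientation: [179.9, 0.3, -178.1]
force: [10.0, -2.5, 2.3]
opening: 0.0128
clock: 53.63
tool_pos: [0.5888, 0.1966, 0.1333]
orientation: [179.9, 0.3, -178.1]
force: [10.5, -2.5, 2.2]
opening: 0.0129
clock: 54.05
tool_pos: [0.5888, 0.1966, 0.1333]
orientation: [179.9, 0.3, -178.1]
force: [9.7, -2.5, 2.6]
opening: 0.0128
clock: 54.47
tool_pos: [0.5888, 0.1965, 0.1332]
orientation: [179.9, 0.3, -178.1]
force: [10.4, -2.5, 1.7]
opening: 0.0124
pointer n 46 uv 376.93 263.83 ray [0.648  0.2664 0.139 ] TCP [0.5888 0.1966 0.1333] F [10.  -2.4  0.9] open 0.0127 t 54.52
```

```bash
python3 -m handwheel '[[[-0.015,0,0],[0,0,0]],[[-0.03,0,0],[0,0,0]],[[-0.045,0,0],[0,0,0]],[[-0.06,0,0],[0,0,0]],[[-0.07,0,0],[0,0,0]]]';python3 -m handwheel '[[[-0.004,0,0],[0,0,0]],[[-0.009,0,0],[0,0,0]],[[-0.009,0,0],[0,0,0]],[[-0.009,0,0],[0,0,0]],[[-0.009,0,0],[0,0,0]]]';python3 -c "
from h import *
rail()
";python3 -m handwheel '[[[0,0,0],[0,0,0]],[[0,0,0],[0,0,0]],[[0,0,0],[0,0,0]],[[0,0,0],[0,0,0]],[[0,0,0],[0,0,0]]]' 0;python3 -m handwheel '[[[0,0,-0.05],[0,0,0]],[[0,0,-0.15],[0,0,0]],[[0,0,-0.25],[0,0,0]],[[0,0,-0.35],[0,0,0]],[[0,0,-0.42],[0,0,0]]]';python3 -m handwheel '[[[0.1,-0.15,0],[0,0,0]],[[0.2,-0.3,0],[0,0,0]],[[0.3,-0.45,0],[0,0,0]],[[0.4,-0.6,0],[0,0,0]],[[0.5,-0.8,0],[0,0,0]]]' -1;python3 -m handwheel '[[[0.08,-0.15,0],[0,0,0]],[[0.14,-0.33,0],[0,0,0]],[[0.2,-0.5,0],[0,0,0]],[[0.25,-0.7,0],[0,0,0]],[[0.25,-0.9,0],[0,0,0]]]';python3 -m handwheel '[[[0,-0.15,0],[0,0,0]],[[0,-0.3,0],[0,0,0]],[[0,-0.45,0],[0,0,0]],[[0,-0.55,0],[0,0,0]],[[0,-0.55,0],[0,0,0]]]';python3 -c "
from h import *
import warnings;warnings.simplefilter('ignore')
rail();s=snap('wrist','w12.png');t,r=tool();print(t,r.as_euler('xyz',True));np.savez('w12.npz',**s)
W=cloud(s);m=(W[...,2]>.018)&(W[...,2]<.055)&(abs(W[...,0]-.454)<.12)&(abs(W[...,1]+.367)<.06)&(W[...,2]>.03)
print(m.sum());c,wh,a=rect(W[m][:,:2]);print(c,wh,a)
h=W[m];k=h[:,2]>.043;print('head',rect(h[k][:,:2]));k=(h[:,2]<.0415)&(h[:,2]>.037);print('grip',rect(h[k][:,:2]))
"
```

```text
clock: 54.93
tool_pos: [0.6011, 0.1969, 0.1333]
orientation: [180.0, 0.1, -178.2]
force: [-0.1, 0.5, 10.0]
opening: 0.0124
clock: 55.35
tool_pos: [0.6021, 0.1969, 0.1334]
orientation: [180.0, 0.0, -178.1]
force: [-2.0, 0.1, 10.0]
opening: 0.0128
pointer n 47 uv 377.57 268.34 ray [0.661  0.2674 0.139 ] TCP [0.6021 0.1969 0.1334] F [-2.2 -0.6 10.4] open 0.0127 t 55.4
clock: 55.82
tool_pos: [0.6016, 0.1965, 0.1317]
orientation: [-180.0, -0.1, -178.2]
force: [-0.3, -0.0, 0.0]
opening: 0.0398
clock: 56.23
tool_pos: [0.6027, 0.1967, 0.2191]
orientation: [180.0, 0.1, -178.2]
force: [1.1, -0.7, -0.1]
opening: 0.0438
clock: 56.65
tool_pos: [0.5075, 0.0355, 0.217]
orientation: [180.0, 0.0, -178.1]
force: [1.2, -1.5, 0.4]
opening: 0.0718
clock: 57.07
tool_pos: [0.4626, -0.1466, 0.2178]
orientation: [180.0, 0.1, -178.1]
force: [1.5, 0.0, 0.0]
opening: 0.0876
clock: 57.48
tool_pos: [0.4677, -0.2583, 0.2167]
orientation: [-180.0, -0.0, -178.3]
force: [1.2, 0.9, -0.8]
opening: 0.0876
pointer n 47 uv 377.57 268.34 ray [0.661  0.2674 0.139 ] TCP [ 0.4676 -0.2569  0.2166] F [-0.6  0.6  0.1] open 0.0874 t 57.53
[ 0.46756859 -0.25587878  0.21657676] [ 1.79991224e+02 -1.07076133e-02 -1.78286837e+02]
6015
[ 0.4545249  -0.36642981] [ 60.8 150.7] 86.21503448486328
head (array([ 0.49060147, -0.36840015]), array([60. , 77.2]), 85.68667602539062)
grip (array([ 0.45499506, -0.3651319 ]), array([ 60.5, 150.1]), 84.28748321533203)
```

View pics/w12.png

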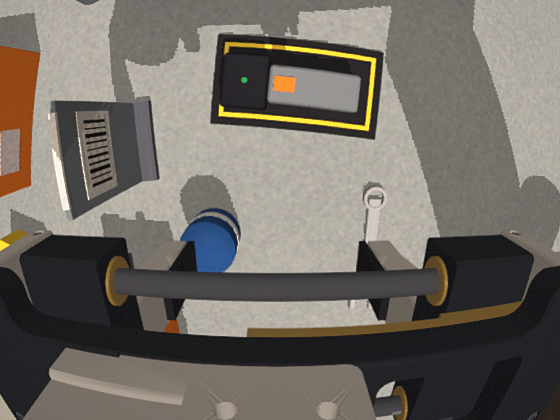

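The wrist view shows the scanner at (300,85) with its head to the left (+x), on the yellow-outlined pad, and the label on its stand at (97,150). Measuring the pad and the label plane next.

```bash
python3 - <<'E'
from h import *
s=dict(np.load('w12.npz'));s['fish']=True
W=cloud(s);h=cv2.cvtColor(s['color'],cv2.COLOR_RGB2HSV)
m=(h[...,0]>20)&(h[...,0]<35)&(h[...,1]>130)&(W[...,2]<.012)&(abs(W[...,0]-.45)<.13)&(abs(W[...,1]+.37)<.09)
print('yellow',m.sum(),rect(W[m][:,:2]))
ms=(W[...,2]>.003)&(W[...,2]<.01)&(abs(W[...,0]-.45)<.13)&(abs(W[...,1]+.37)<.08)
print('padall',rect(W[ms][:,:2]))
m=(W[...,2]>.02)&(W[...,2]<.16)&(abs(W[...,0]-.64)<.04)&(abs(W[...,1]+.30)<.06)
P=W[m];A=np.c_[P[:,1:],np.ones(len(P))]
for i in range(5):
    k=np.linalg.lstsq(A,P[:,0],rcond=None)[0];e=P[:,0]-A@k;g=abs(e)<max(.003,2*e.std());P=P[g];A=A[g]
print('face n',len(P),k,'yaw',np.degrees(np.arctan(-k[0])),'rms',e.std())
f=(abs(W[...,0]-(W[...,1]*k[0]+W[...,2]*k[1]+k[2]))<.004)&(W[...,2]>.06)&(W[...,2]<.16)
lab=f&(h[...,2]>120)&(h[...,1]<60)
v,u=np.where(lab);print(lab.sum(),u.min(),u.max(),v.min(),v.max())
Q=W[lab];print('label y,z',np.percentile(Q[:,1],[1,99]),np.percentile(Q[:,2],[1,99]),'face y',np.percentile(P[:,1],[.5,99.5]),np.percentile(P[:,2],[.5,99.5]))
m=(W[...,2]>.166)&(W[...,2]<.174)&(abs(W[...,0]-.64)<.05)&(abs(W[...,1]+.30)<.07);print('top',rect(W[m][:,:2]))
E
```

```text
yellow 1776 (array([ 0.44537079, -0.3706377 ]), array([ 91.8, 181.6]), 86.34455871582031)
padall (array([ 0.44550793, -0.37041623]), array([110.9, 200.8]), 86.5804214477539)
face n 6679 [-0.09947751 -0.0027227   0.61119635] yaw 5.680951699481517 rms 0.0007452493224549194
1138 65 123 100 215
label y,z [-0.34001312 -0.25158827] [0.08062345 0.14149522] face y [-0.34973096 -0.2518732 ] [0.02106927 0.15961685]
top (array([ 0.6439472 , -0.30058264]), array([10. , 99.3]), 5.308605194091797)
```

Pad centre (0.4455, -0.3705), yaw -3.5°. Scanner at (0.4545, -0.3664), yaw -3.8°. Label centre (0.641, -0.301), facing yaw 5.5°. I'll turn the tool a quarter and go over the scanner.

```bash
python3 -m handwheel '[[[0.05,-0.1,0],[0,0,0.019]],[[0.1,-0.25,0],[0,0,0.038]],[[0.107,-0.4,0],[0,0,0.057]],[[0.107,-0.5,0],[0,0,0.076]],[[0.107,-0.55,0],[0,0,0.095]]]';python3 -m handwheel '[[[0,0,0],[0,0,0.019]],[[0,0,0],[0,0,0.038]],[[0,0,0],[0,0,0.057]],[[0,0,0],[0,0,0.076]],[[0,0,0],[0,0,0.095]]]';python3 -m handwheel '[[[0,0,0],[0,0,0.019]],[[0,0,0],[0,0,0.038]],[[0,0,0],[0,0,0.057]],[[0,0,0],[0,0,0.076]],[[0,0,0],[0,0,0.076]]]';python3 -m handwheel '[[[0,0,0],[0,0,0]],[[0,0,0],[0,0,0]],[[0,0,0],[0,0,0]]]';python3 -c "
from h import *
t,r=tool();print(t,r.as_euler('xyz',True));s=snap('wrist','w13.png')
W=cloud(s);m=(W[...,2]>.03)&(W[...,2]<.052)&(abs(W[...,0]-.454)<.1)&(abs(W[...,1]+.367)<.06);print('wrist',m.sum(),rect(W[m][:,:2]))
s=snap('top');W=cloud(s);m=(W[...,2]>.025)&(W[...,2]<.052)&(abs(W[...,0]-.454)<.1)&(abs(W[...,1]+.367)<.06);print('top',m.sum(),rect(W[m][:,:2]))
go([.4495,-.3661,.10],[180,0,86.2])"
```

```text
clock: 58.0
tool_pos: [0.4501, -0.3669, 0.2168]
orientation: [-180.0, 0.0, 147.3]
force: [-0.3, 0.0, 0.6]
opening: 0.0873
clock: 58.42
tool_pos: [0.4504, -0.3647, 0.2169]
orientation: [180.0, 0.0, 113.2]
force: [0.9, -0.1, -0.3]
opening: 0.0876
clock: 58.83
tool_pos: [0.4504, -0.3647, 0.2169]
orientation: [180.0, -0.0, 85.8]
force: [0.1, -0.2, -0.1]
opening: 0.0874
clock: 59.08
tool_pos: [0.4502, -0.3655, 0.2166]
orientation: [180.0, 0.0, 86.3]
force: [-0.4, 0.3, -0.6]
opening: 0.0874
[ 0.45016022 -0.36547971  0.21655208] [1.79985723e+02 3.26405982e-03 8.62650112e+01]
wrist 5540 (array([ 0.45441455, -0.36592371]), array([ 60.2, 148. ]), 86.33512878417969)
top 82 (array([ 0.41019077, -0.37662366]), array([15.1, 63.5]), 86.46238708496094)
row [-0.002, -0.003, 0.582] [0.0, 0.0, -0.0001]
```

View pics/w13.png

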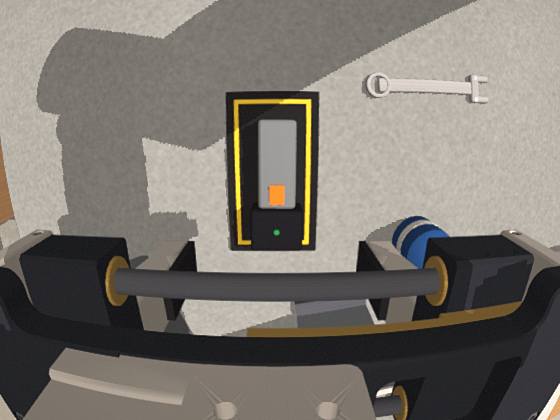

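Aligned over the scanner's long axis; the filter (425,240) is clear. Descending to grasp height.

```bash
python3 -m handwheel '[[[-0.002,-0.003,0.15],[0,0,0]],[[-0.002,-0.003,0.3],[0,0,0]],[[-0.002,-0.003,0.45],[0,0,0]],[[-0.002,-0.003,0.6],[0,0,0]],[[-0.002,-0.003,0.75],[0,0,0]]]';python3 -m handwheel '[[[0,0,0.08],[0,0,0]],[[0,0,0.16],[0,0,0]],[[0,0,0.22],[0,0,0]],[[0,0,0.28],[0,0,0]],[[0,0,0.28],[0,0,0]]]';python3 -m handwheel '[[[0,0,0],[0,0,0]],[[0,0,0],[0,0,0]],[[0,0,0],[0,0,0]]]';python3 -c "
from h import *
go([.4495,-.3661,-.007],[180,0,86.2])"
```

```text
clock: 59.6
tool_pos: [0.4493, -0.3662, 0.0653]
orientation: [180.0, 0.0, 86.1]
force: [0.9, 0.1, 0.1]
opening: 0.0879
clock: 60.02
tool_pos: [0.4478, -0.3655, 0.0079]
orientation: [-179.8, -0.1, 86.1]
force: [-1.4, 0.7, -0.0]
opening: 0.0876
clock: 60.27
tool_pos: [0.45, -0.3665, 0.0113]
orientation: [179.9, 0.0, 86.1]
force: [0.9, -1.2, 0.2]
opening: 0.0877
row [0.002, -0.003, 0.091] [0.0002, 0.0001, -0.0003]
```

```bash
python3 -m handwheel '[[[0,-0.002,0.03],[0,0,0]],[[0,-0.002,0.06],[0,0,0]],[[0,-0.002,0.088],[0,0,0]],[[0,-0.002,0.088],[0,0,0]],[[0,-0.002,0.088],[0,0,0]]]';python3 -m handwheel '[[[0,0,0],[0,0,0]],[[0,0,0],[0,0,0]],[[0,0,0],[0,0,0]],[[0,0,0],[0,0,0]],[[0,0,0],[0,0,0]]]' 1;python3 -m handwheel '[[[0,0,0],[0,0,0]],[[0,0,0],[0,0,0]],[[0,0,0],[0,0,0]],[[0,0,0],[0,0,0]],[[0,0,0],[0,0,0]]]';python3 -m handwheel '[[[0,0,0],[0,0,0]],[[0,0,0],[0,0,0]],[[0,0,0],[0,0,0]],[[0,0,0],[0,0,0]],[[0,0,0],[0,0,0]]]'
```

```text
clock: 60.68
tool_pos: [0.4486, -0.366, -0.0078]
orientation: [-179.9, -0.0, 86.1]
force: [-0.7, -0.4, -0.1]
opening: 0.088
clock: 61.1
tool_pos: [0.4491, -0.3662, -0.0071]
orientation: [180.0, 0.0, 86.1]
force: [-0.1, 0.7, -0.5]
opening: 0.0598
clock: 61.52
tool_pos: [0.449, -0.3661, -0.0072]
orientation: [-180.0, -0.0, 86.1]
force: [-0.9, 1.2, 1.6]
opening: 0.0416
clock: 61.93
tool_pos: [0.4489, -0.3661, -0.0072]
orientation: [-180.0, -0.0, 86.1]
force: [-2.0, 1.9, 2.6]
opening: 0.0423
```

```bash
python3 -m handwheel '[[[0,0,-0.03],[0,0,0]],[[0,0,-0.1],[0,0,0]],[[0,0,-0.2],[0,0,0]],[[0,0,-0.3],[0,0,0]],[[0,0,-0.4],[0,0,0]]]';python3 -m handwheel '[[[0.05,0.01,-0.02],[0,0,-0.005]],[[0.11,0.02,-0.02],[0,0,-0.011]],[[0.17,0.03,-0.02],[0,0,-0.018]],[[0.22,0.04,-0.02],[0,0,-0.024]],[[0.243,0.045,-0.02],[0,0,-0.026]]]';python3 -m handwheel '[[[0,0,0],[0,0,0]],[[0,0,0],[0,0,0]],[[0,0,0],[0,0,0]],[[0,0,0],[0,0,0]]]';python3 -c "
from h import *
t,r=tool();print(t,r.as_euler('xyz',True))
s=snap('wrist','w14.png');W=cloud(s);q=r.inv().apply(W.reshape(-1,3)-t)
# scanner in tool axes: x across, y along nose
m=(abs(q[:,0])<.035)&(q[:,1]<-.015)&(q[:,1]>-.09)&(q[:,2]<.02)&(q[:,2]>-.04);Q=q[m]
print('grip rear: n',m.sum(),'ymin',np.percentile(Q[:,1],.5),rect(Q[:,:2]))
A=np.c_[Q[:,:2],np.ones(len(Q))];g=Q[:,2]<-.013;k=np.linalg.lstsq(A[g],Q[g,2],rcond=None)[0];print('top plane slopes deg',np.degrees(k[:2]),k[2])
s=snap('top','t14.png')
go([.4612,-.3183,.0768],[180,0,95.5])"
```

```text
clock: 62.35
tool_pos: [0.4485, -0.3661, 0.0735]
orientation: [-180.0, -0.0, 86.1]
force: [0.7, -0.1, -2.2]
opening: 0.0419
clock: 62.77
tool_pos: [0.4609, -0.3162, 0.0756]
orientation: [-179.9, -0.1, 95.7]
force: [-0.6, 0.7, -2.0]
opening: 0.0418
clock: 63.1
tool_pos: [0.4611, -0.3185, 0.0764]
orientation: [-180.0, -0.0, 95.4]
force: [0.0, 0.3, -1.4]
opening: 0.0418
[ 0.46112316 -0.31851779  0.07642992] [-1.79969880e+02 -8.76249179e-03  9.54014544e+01]
grip rear: n 64 ymin -0.06978445883984838 (array([-0.00072265, -0.06955731]), array([ 0.4, 33.7]), 89.84467315673828)
top plane slopes deg [ -1.1990253  -58.93479558] -0.09974857823308314
row [0.002, 0.001, -0.001] [-0.0, -0.0, -0.0003]
```

View pics/w14.png

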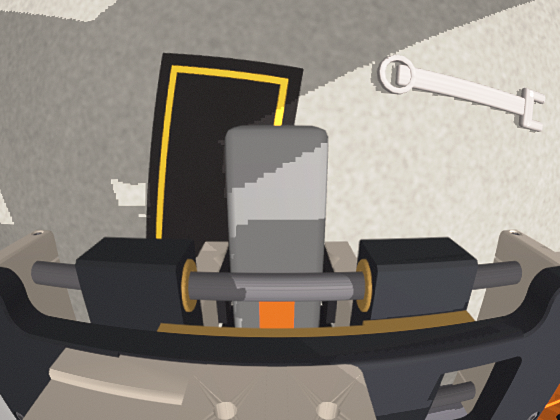

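Scanner held level-looking, rear end at (277,130). A quick check of its tilt and yaw in the jaws, then the hold.

```bash
python3 -c "
from h import *
t,r=tool()
s=snap('wrist');W=cloud(s);q=r.inv().apply(W.reshape(-1,3)-t)
m=(abs(q[:,0])<.024)&(q[:,1]<-.015)&(q[:,1]>-.09)&(abs(q[:,2]+.047)<.008);Q=q[m]
print(m.sum(),rect(Q[:,:2]));A=np.c_[Q[:,:2],np.ones(len(Q))];k=np.linalg.lstsq(A,Q[:,2],rcond=None)[0];print('slopes',np.degrees(k[:2]),k[2],np.median(Q[:,2]))
s=snap('scene');W=cloud(s);m=(W[...,2]>.085)&(W[...,2]<.15)&(abs(W[...,0]-.50)<.06)&(abs(W[...,1]+.32)<.05);print('scene head',m.sum(),rect(W[m][:,:2]))
";python3 -m handwheel '[[[0.002,0.001,0],[0,0,-0.0003]],[[0.002,0.001,0],[0,0,-0.0003]],[[0.002,0.001,0],[0,0,-0.0003]],[[0.002,0.001,0],[0,0,-0.0003]],[[0.002,0.001,0],[0,0,-0.0003]]]'
```

```text
12832 (array([-0.0007478 , -0.04237533]), array([54.7, 42.4]), 89.96142578125)
slopes [-0.04498673 -0.6207136 ] -0.04737989923114025 -0.04702816091396973
scene head 904 (array([ 0.4950423 , -0.31605652]), array([ 79.5, 104.9]), 86.2292251586914)
clock: 63.72
tool_pos: [0.4614, -0.3179, 0.0768]
orientation: [-180.0, 0.0, 95.5]
force: [-0.1, -0.2, -2.6]
opening: 0.042
```

```bash
python3 -m handwheel '[[[0,0,0],[0,0,0]],[[0,0,0],[0,0,0]],[[0,0,0],[0,0,0]],[[0,0,0],[0,0,0]],[[0,0,0],[0,0,0]]]';python3 -m handwheel '[[[0,0,0],[0,0,0]],[[0,0,0],[0,0,0]],[[0,0,0],[0,0,0]],[[0,0,0],[0,0,0]],[[0,0,0],[0,0,0]]]';python3 -m handwheel '[[[0,0,0],[0,0,0]],[[0,0,0],[0,0,0]],[[0,0,0],[0,0,0]],[[0,0,0],[0,0,0]],[[0,0,0],[0,0,0]]]';python3 -m handwheel '[[[0,0,0],[0,0,0]],[[0,0,0],[0,0,0]],[[0,0,0],[0,0,0]],[[0,0,0],[0,0,0]],[[0,0,0],[0,0,0]]]';python3 -m handwheel '[[[0,0,0],[0,0,0]],[[0,0,0],[0,0,0]],[[0,0,0],[0,0,0]],[[0,0,0],[0,0,0]],[[0,0,0],[0,0,0]]]';python3 -m handwheel '[[[0,0,0],[0,0,0]],[[0,0,0],[0,0,0]],[[0,0,0],[0,0,0]],[[0,0,0],[0,0,0]],[[0,0,0],[0,0,0]]]';python3 -m handwheel '[[[0,0,0],[0,0,0]],[[0,0,0],[0,0,0]],[[0,0,0],[0,0,0]],[[0,0,0],[0,0,0]],[[0,0,0],[0,0,0]]]'
python3 -c "
from h import *
t,r=tool()
s=snap('wrist');W=cloud(s);q=r.inv().apply(W.reshape(-1,3)-t)
m=(abs(q[:,0])<.024)&(q[:,1]<-.015)&(q[:,1]>-.09)&(abs(q[:,2]+.047)<.008);Q=q[m]
print(m.sum(),rect(Q[:,:2]));A=np.c_[Q[:,:2],np.ones(len(Q))];k=np.linalg.lstsq(A,Q[:,2],rcond=None)[0];print('slopes',np.degrees(k[:2]),k[2])
o=r.apply([-.0007,.0054,-.0132])+t;n=r.apply([0,1,0]);print('origin',o,'spot',o+.175*n+[0,0,.02],'aim',n)
W=W.copy();h=cv2.cvtColor(s['color'],cv2.COLOR_RGB2HSV)
m=(W[...,2]>.003)&(W[...,2]<.01)&(abs(W[...,0]-.4455)<.13)&(abs(W[...,1]+.3705)<.075);print('pad',m.sum(),rect(W[m][:,:2]))
go([.4398,-.3701,.02],[180,0,86.5])"
```

```text
clock: 64.13
tool_pos: [0.4614, -0.3179, 0.0767]
orientation: [-180.0, 0.0, 95.5]
force: [0.1, 0.2, -1.7]
opening: 0.0419
clock: 64.55
tool_pos: [0.4614, -0.3179, 0.0767]
orientation: [180.0, -0.0, 95.5]
force: [0.5, -0.4, -2.2]
opening: 0.042
clock: 64.97
tool_pos: [0.4614, -0.3179, 0.0768]
orientation: [-180.0, 0.0, 95.5]
force: [0.3, 0.3, -3.0]
opening: 0.0417
clock: 65.38
tool_pos: [0.4614, -0.3179, 0.0767]
orientation: [180.0, -0.0, 95.5]
force: [0.1, -0.2, -2.2]
opening: 0.0421
clock: 65.8
tool_pos: [0.4614, -0.3179, 0.0767]
orientation: [-180.0, 0.0, 95.5]
force: [0.6, -0.5, -1.8]
opening: 0.0416
clock: 66.22
tool_pos: [0.4614, -0.3179, 0.0767]
orientation: [-180.0, -0.0, 95.5]
force: [-0.4, -0.0, -2.0]
opening: 0.0419
clock: 66.63
tool_pos: [0.4615, -0.3179, 0.0767]
orientation: [180.0, 0.0, 95.5]
force: [-0.5, -0.5, -2.2]
opening: 0.0419
12851 (array([-0.0006242 , -0.04241569]), array([42.6, 54.8]), 0.023631086573004723)
slopes [-0.03563687 -0.64959945] -0.047397645866008156
origin [ 0.46690198 -0.31805459  0.08994305] spot [ 0.64108447 -0.30115907  0.10994518] aim [9.95328537e-01 9.65458574e-02 1.21521657e-05]
pad 18668 (array([ 0.42644031, -0.36930185]), array([110.6, 162.8]), 86.53395080566406)
row [-0.249, -0.133, 0.284] [0.0, -0.0, 0.0251]
```

The scan spot computes to (0.641, -0.301, 0.110), right on the label, held for 2.9 s. Now laying it back.

```bash
python3 -m handwheel '[[[-0.05,-0.03,0],[0,0,0.005]],[[-0.12,-0.06,0],[0,0,0.012]],[[-0.18,-0.1,0],[0,0,0.019]],[[-0.23,-0.125,0],[0,0,0.025]],[[-0.247,-0.131,0],[0,0,0.025]]]';python3 -m handwheel '[[[0,0,0.08],[0,0,0]],[[0,0,0.16],[0,0,0]],[[0,0,0.23],[0,0,0]],[[0,0,0.28],[0,0,0]],[[0,0,0.28],[0,0,0]]]';python3 -m handwheel '[[[0,0,0],[0,0,0]],[[0,0,0],[0,0,0]],[[0,0,0],[0,0,0]]]';python3 -c "
from h import *
go([.4401,-.3695,-.0068],[180,0,86.5])"
```

```text
clock: 67.1
tool_pos: [0.4393, -0.371, 0.0766]
orientation: [-180.0, 0.0, 86.3]
force: [0.3, 0.6, -2.2]
opening: 0.0421
clock: 67.52
tool_pos: [0.4388, -0.369, 0.0186]
orientation: [-179.8, -0.1, 86.5]
force: [-0.5, 1.3, -2.2]
opening: 0.0417
clock: 67.77
tool_pos: [0.4409, -0.3699, 0.0217]
orientation: [179.9, 0.0, 86.6]
force: [-0.3, -0.4, -2.0]
opening: 0.0418
row [0.002, -0.004, 0.142] [0.0002, 0.0001, 0.0002]
```

```bash
python3 -m handwheel '[[[0.002,-0.003,0.03],[0,0,0]],[[0.002,-0.003,0.06],[0,0,0]],[[0.002,-0.003,0.09],[0,0,0]],[[0.002,-0.003,0.12],[0,0,0]],[[0.002,-0.003,0.132],[0,0,0]]]';python3 -m handwheel '[[[0,0,0],[0,0,0]],[[0,0,0.004],[0,0,0]],[[0,0,0.008],[0,0,0]],[[0,0,0.01],[0,0,0]],[[0,0,0.01],[0,0,0]]]'
```

```text
clock: 68.18
tool_pos: [0.4389, -0.3688, -0.007]
orientation: [-179.9, -0.0, 86.5]
force: [0.0, 0.5, -3.4]
opening: 0.0418
clock: 68.6
tool_pos: [0.4397, -0.3693, -0.0072]
orientation: [180.0, 0.0, 86.5]
force: [-0.3, 1.5, 1.8]
opening: 0.0422
```

Contact made (force reversed, small). I'll release, rise clear, swing away and check.

```bash
python3 -m handwheel '[[[0,0,0],[0,0,0]],[[0,0,0],[0,0,0]],[[0,0,0],[0,0,0]],[[0,0,0],[0,0,0]],[[0,0,0],[0,0,0]]]' -1;python3 -m handwheel '[[[0,0,0],[0,0,0]],[[0,0,0],[0,0,0]],[[0,0,-0.02],[0,0,0]],[[0,0,-0.1],[0,0,0]],[[0,0,-0.2],[0,0,0]]]';python3 -m handwheel '[[[0,0,-0.15],[0,0,0]],[[0,0,-0.3],[0,0,0]],[[0,0,-0.5],[0,0,0]],[[0,0,-0.7],[0,0,0]],[[0,0,-0.9],[0,0,0]]]';python3 -m handwheel '[[[0,0,-0.1],[0,0,0]],[[0,0,-0.2],[0,0,0]],[[0,0,-0.3],[0,0,0]],[[0,0,-0.3],[0,0,0]],[[0,0,-0.3],[0,0,0]]]';python3 -c "
from h import *
s=snap('wrist','w15.png');W=cloud(s)
m=(W[...,2]>.03)&(W[...,2]<.052)&(abs(W[...,0]-.445)<.1)&(abs(W[...,1]+.367)<.06);print('scanner',m.sum(),rect(W[m][:,:2]))
m=(W[...,2]>.003)&(W[...,2]<.01)&(abs(W[...,0]-.4455)<.13)&(abs(W[...,1]+.3705)<.075);print('pad',rect(W[m][:,:2]))
t=snap('top','t15.png');c=snap('scene','s15.png');rail()
for p in((.613,-.055),(.609,.069),(.606,.195)): handle(c,p,.084,.05)
a=t['color'][:,:,::-1];b=c['color'][190:320,180:420,::-1]
b=cv2.resize(b,(560,303));cv2.imwrite('pics/f15.png',np.vstack([a[90:300],b]))
print(get_obs()['tool_pos'],get_obs()['joint_pos'].round(0))
"
```

```text
clock: 69.02
tool_pos: [0.4396, -0.3692, -0.0076]
orientation: [180.0, 0.0, 86.5]
force: [0.8, -0.2, -0.0]
opening: 0.0695
clock: 69.43
tool_pos: [0.4384, -0.3686, 0.0316]
orientation: [-179.8, -0.1, 86.5]
force: [-0.2, 0.0, 0.4]
opening: 0.0873
clock: 69.85
tool_pos: [0.439, -0.3689, 0.2147]
orientation: [180.0, 0.0, 86.5]
force: [1.3, -1.1, -0.5]
opening: 0.0877
clock: 70.27
tool_pos: [0.4399, -0.3693, 0.2739]
orientation: [179.8, 0.1, 86.5]
force: [-0.0, -0.3, -0.4]
opening: 0.0877
scanner 4183 (array([ 0.4451886 , -0.36982825]), array([ 59.7, 147.5]), 86.63257598876953)
pad (array([ 0.44610715, -0.37076553]), array([110.5, 200.9]), 86.15127563476562)
pointer n 48 uv 377.52 268.35 ray [0.661  0.2673 0.139 ] TCP [ 0.4391 -0.3688  0.2713] F [-0.4 -0.2  0.8] open 0.0876 t 70.47
handle 110 [ 0.6133 -0.0517] [11.6 61.5] z 0.1764 yaw 1.5
handle 111 [0.6088 0.0723] [11.3 62.6] z 0.1762 yaw 0.3
handle 117 [0.6058 0.1974] [13.1 60.6] z 0.1764 yaw 0.4
[ 0.43907885 -0.3688467   0.27131675] [-21.   9.  -7.  -0. -74. -73.]
```

View pics/f15.png

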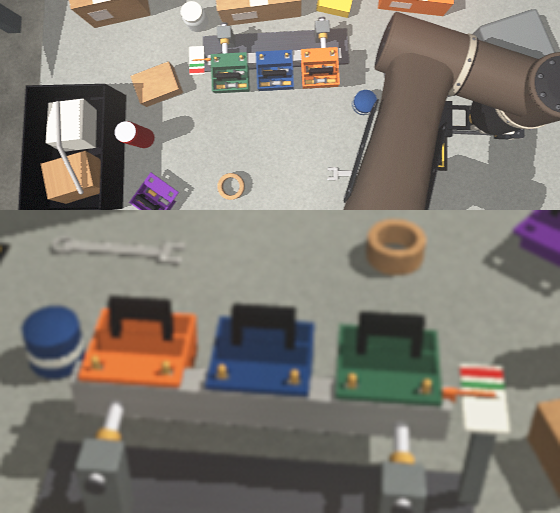

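Everything is in place. One last check: the flange heights at the pins.

```bash
python3 -c "
from h import *
W=cloud(snap('top'));ra=np.radians(1.85)
for n,p in(('o',(.6645,-.0541)),('b',(.6605,.0708)),('g',(.6565,.1957))):
  d=W[...,:2]-p;x=d[...,0]*np.cos(ra)+d[...,1]*np.sin(ra);y=-d[...,0]*np.sin(ra)+d[...,1]*np.cos(ra)
  for a,b in((-.012,-.004),(-.004,.004),(.004,.012)):
    m=(x>a)&(x<b)&(abs(y)<.024);print(n,a,m.sum(),np.median(W[m][:,2]).round(4))
"
```

```text
o -0.012 51 0.1353
o -0.004 57 0.1363
o 0.004 48 0.1363
b -0.012 53 0.1345
b -0.004 47 0.1355
b 0.004 49 0.1357
g -0.012 51 0.1345
g -0.004 47 0.1353
g 0.004 47 0.1357
```

```bash
python3 -c "
from h import *
print(close_job(), get_obs()['clock'])"
```

```text
the job is handed in; nothing more can be done
the job is handed in; nothing more can be done
```

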